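# Load the specimen plate and light it

## Task

Change over the specimen plate for the next inspection: take the inspected mounts out of the plate and set them down flat in the white tray, then seat every fresh mount from the cork mat fully home, polished face up, in a nest of its own outline and size. Only when all that is done, turn the lamp switch clockwise past its click to on; leave the mounts in place and do not disturb the bottle, jar or tweezers.

Things in the scene. Friction and masses are not known exactly. Their poses are not given: they have to be found in the camera images.
- large_a: Specimen mount: a plain disc or block of black resin with a bit of bright steel section showing in its polished top face; 40 mm across and 18 mm high, 60 g (may vary), round. Fresh, waiting on the cork mat with 24 mm or more to its neighbours. Origin at the centre of its underside, z up out of the polished face. May be absent (None from the start).
- square_a: Specimen mount: a plain disc or block of black resin with a bit of bright steel section showing in its polished top face; 36 mm x 36 mm and 18 mm high, 60 g (may vary), square (sides along its x and y). Fresh, waiting on the cork mat with 24 mm or more to its neighbours. Origin at the centre of its underside, z up out of the polished face. May be absent (None from the start).
- small_a: Specimen mount: a plain disc or block of black resin with a bit of bright steel section showing in its polished top face; 30 mm across and 18 mm high, 35 g (may vary), round. Fresh, waiting on the cork mat with 24 mm or more to its neighbours. Origin at the centre of its underside, z up out of the polished face. May be absent (None from the start).
- large_b: Specimen mount: a plain disc or block of black resin with a bit of bright steel section showing in its polished top face; 40 mm across and 18 mm high, 60 g (may vary), round. Fresh, waiting on the cork mat with 24 mm or more to its neighbours. Origin at the centre of its underside, z up out of the polished face. May be absent (None from the start).
- small_b: Specimen mount: a plain disc or block of black resin with a bit of bright steel section showing in its polished top face; 30 mm across and 18 mm high, 35 g (may vary), round. Fresh, waiting on the cork mat with 24 mm or more to its neighbours. Origin at the centre of its underside, z up out of the polished face. May be absent (None from the start).
- square_b: Specimen mount: a plain disc or block of black resin with a bit of bright steel section showing in its polished top face; 36 mm x 36 mm and 18 mm high, 60 g (may vary), square (sides along its x and y). Fresh, waiting on the cork mat with 24 mm or more to its neighbours. Origin at the centre of its underside, z up out of the polished face. May be absent (None from the start).
- old_large: Specimen mount: a plain disc or block of black resin with a bit of bright steel section showing in its polished top face; 40 mm across and 18 mm high, 60 g (may vary), round. Already inspected, at the start seated in a nest of the specimen plate. Origin at the centre of its underside, z up out of the polished face. May be absent (None from the start).
- old_small: Specimen mount: a plain disc or block of black resin with a bit of bright steel section showing in its polished top face; 30 mm across and 18 mm high, 35 g (may vary), round. Already inspected, at the start seated in a nest of the specimen plate. Origin at the centre of its underside, z up out of the polished face. May be absent (None from the start).
- old_square: Specimen mount: a plain disc or block of black resin with a bit of bright steel section showing in its polished top face; 36 mm x 36 mm and 18 mm high, 60 g (may vary), square (sides along its x and y). Already inspected, at the start seated in a nest of the specimen plate. Origin at the centre of its underside, z up out of the polished face. May be absent (None from the start).
- plate: Specimen plate, fixed: aluminium, 136 (x) x 192 (y) mm on a dark base 156 x 212 mm; top face 24 mm above the bench. Six flat-bottomed nests 6 mm deep, two of each outline, each 2 mm wider than its mount (a seated mount stands 12 mm proud), about 65 mm apart centre to centre; square nests' sides along the plate's x and y. Origin on the bench under its centre.
- nest_large0 (a point): Centre of the floor of a nest: round, 42 mm across, for a 40 mm mount; floor 18 mm above the bench, 6 mm below the plate's top face. Axes as the plate's.
- nest_large1 (a point): Centre of the floor of a nest: round, 42 mm across, for a 40 mm mount; floor 18 mm above the bench, 6 mm below the plate's top face. Axes as the plate's.
- nest_small0 (a point): Centre of the floor of a nest: round, 32 mm across, for a 30 mm mount; floor 18 mm above the bench, 6 mm below the plate's top face. Axes as the plate's.
- nest_small1 (a point): Centre of the floor of a nest: round, 32 mm across, for a 30 mm mount; floor 18 mm above the bench, 6 mm below the plate's top face. Axes as the plate's.
- nest_square0 (a point): Centre of the floor of a nest: square, 38 x 38 mm, for a 36 mm square mount; floor 18 mm above the bench, 6 mm below the plate's top face. Axes as the plate's.
- nest_square1 (a point): Centre of the floor of a nest: square, 38 x 38 mm, for a 36 mm square mount; floor 18 mm above the bench, 6 mm below the plate's top face. Axes as the plate's.
- mat: Cork bench mat, fixed, 222 (x) x 166 (y) x 2 mm, on which the fresh mounts wait, two abreast in y (76 mm apart) and three in x (70 mm apart), in any order. Origin on the bench under its centre.
- tray: White plastic tray for inspected mounts, fixed, 190 (x) x 108 (y) x 20 mm outside, walls and floor 3 mm, open on top; room for three mounts in a row along its x. Origin on the bench under its centre.
- lamp: Grey lamp transformer, fixed, 165 mm deep (x), 124 mm wide (y). Its switch panel slopes 20 degrees down towards the robot; behind it (+x) the box is 79 mm high and carries the lamp on a jointed arm, up to 190 mm above the bench and 115 mm to the +y side. Origin on the bench under the box, panel to -x.
- lamp_switch (a joint): Angle of the lamp's rotary switch, rad: 0 = off (white pointer line away from the robot), 1.05 = on (end stops); grows as the knob turns clockwise seen from above the panel. A sprung detent holds it at either end, resisting with up to about 0.15 N m; past about 0.53 rad it snaps over to the other end, let go before that it springs back.
- switch_grip (a point): On the axis of the switch knob, in its grip, 22 mm above the panel and 9 mm below the knob's top. The grip is a bar 38 mm long (point x), 12 mm thick (point y), 25 mm high on a skirt 40 mm across, 6 mm high. Its z is the axis, out of the panel (20 degrees off vertical, leaning to the robot). Turns with the knob.
- bottle: Bystander: small glass bottle with a white cap, 28 mm across, 65 mm high. Origin under its centre.
- jar: Bystander: glass jar with an orange lid, 54 mm across, 85 mm high. Origin under its centre.
- tweezers: Bystander: steel tweezers, 130 mm long, lying on the bench beyond the tray. Origin on the bench under the middle.

How it is judged:
On the way, in this order (a step that is already met when the one before it is completed fails the run):
1. with the lamp still off, all inspected mounts lie flat in the tray and all fresh mounts are seated in matching nests ((distance between large_a and nest_large0 below 0.003 m or distance between large_a and nest_large1 below 0.003 m) and angle between each of large_a, square_a, small_a, large_b, small_b, square_b's own z axis and vertical below 0.08 rad and linear speed of each of large_a, square_a, small_a, large_b, small_b, square_b, old_large, old_small, old_square below 0.02 m/s and (distance between square_a and nest_square0 below 0.003 m or distance between square_a and nest_square1 below 0.003 m) and (distance between small_a and nest_small0 below 0.003 m or distance between small_a and nest_small1 below 0.003 m) and (distance between large_b and nest_large0 below 0.003 m or distance between large_b and nest_large1 below 0.003 m) and (distance between small_b and nest_small0 below 0.003 m or distance between small_b and nest_small1 below 0.003 m) and (distance between square_b and nest_square0 below 0.003 m or distance between square_b and nest_square1 below 0.003 m) and x of old_large in the frame of tray between -0.09 and 0.09 m and y of old_large in the frame of tray between -0.05 and 0.05 m and z of each of old_large, old_small, old_square in the frame of tray below 0.006 m and angle between each of old_large, old_small, old_square's own z axis and vertical below 0.1 rad and x of old_small in the frame of tray between -0.09 and 0.09 m and y of old_small in the frame of tray between -0.05 and 0.05 m and x of old_square in the frame of tray between -0.09 and 0.09 m and y of old_square in the frame of tray between -0.05 and 0.05 m and value of joint lamp_switch below 0.4 rad), for 0.2 s.
2. the lamp switch has clicked over to on (value of joint lamp_switch above 0.9 rad), for 0.2 s.
At the end, for the whole second after the job is handed in: Every fresh mount is at rest, face up within 0.08 rad of level, its underside centre within 3 mm of the floor centre of a nest of its own outline and size; every inspected mount is at rest on the tray's floor, face up within 0.1 rad of level; the switch is on (above 0.9 rad) ((distance between large_a and nest_large0 below 0.003 m or distance between large_a and nest_large1 below 0.003 m) and angle between each of large_a, square_a, small_a, large_b, small_b, square_b's own z axis and vertical below 0.08 rad and linear speed of each of large_a, square_a, small_a, large_b, small_b, square_b, old_large, old_small, old_square below 0.02 m/s and (distance between square_a and nest_square0 below 0.003 m or distance between square_a and nest_square1 below 0.003 m) and (distance between small_a and nest_small0 below 0.003 m or distance between small_a and nest_small1 below 0.003 m) and (distance between large_b and nest_large0 below 0.003 m or distance between large_b and nest_large1 below 0.003 m) and (distance between small_b and nest_small0 below 0.003 m or distance between small_b and nest_small1 below 0.003 m) and (distance between square_b and nest_square0 below 0.003 m or distance between square_b and nest_square1 below 0.003 m) and x of old_large in the frame of tray between -0.09 and 0.09 m and y of old_large in the frame of tray between -0.05 and 0.05 m and z of each of old_large, old_small, old_square in the frame of tray below 0.006 m and angle between each of old_large, old_small, old_square's own z axis and vertical below 0.1 rad and x of old_small in the frame of tray between -0.09 and 0.09 m and y of old_small in the frame of tray between -0.05 and 0.05 m and x of old_square in the frame of tray between -0.09 and 0.09 m and y of old_square in the frame of tray between -0.05 and 0.05 m and value of joint lamp_switch above 0.9 rad); the robot touches nothing.
It fails at once if the bottle is moved more than 3 cm or upset (distance of bottle from where it was at the start of the episode above 0.03 m or angle between bottle's own z axis and vertical above 0.5 rad).
It fails at once if the jar is moved more than 3 cm or upset (distance of jar from where it was at the start of the episode above 0.03 m or angle between jar's own z axis and vertical above 0.5 rad).
It fails at once if the tweezers is moved more than 3 cm or upset (distance of tweezers from where it was at the start of the episode above 0.03 m or angle between tweezers's own z axis and vertical above 0.5 rad).
Of large_a, square_a, small_a, large_b, small_b, square_b only 4 to 6 are there at a start; the rules pass over those that are not, and their reading is None.
Of old_large, old_small, old_square only 2 to 3 are there at a start; the rules pass over those that are not, and their reading is None.
At some moment in a run one of large_a, square_a, small_a, large_b, small_b, square_b may be knocked a few centimetres aside while the robot is not near it.
Once in a run the grip may slacken for a moment while it holds something.
It also fails if it takes over 210 s, if anything falls off the work surface, if the arm or the gripper's body presses on something with over 40 N, if the wrist force passes 120 N, or if a joint passes its speed limit or range.

## Robot

A 7-joint arm with a two-finger parallel gripper is mounted at the origin on the work surface. World frame = base frame: x ahead of the robot, y to its left, z up, the work surface at z = 0. Lengths are in m, angles in rad, forces in N, time in s.
With the tool pointing down it reaches from about 0.425 to 0.925 m from the base axis. Payload 6.8 kg.
Tool frame: the origin (TCP) lies between the finger pads; the fingertips stand bot.finger_overhang ahead of it and the grasp point (between the pads) lies 2 mm behind it (bot.finger_overhang is the distance from the TCP to the fingertips, in m); z points along the fingers, y is the line along which they close (so a half turn about z gives the same grasp; the last joint's range is limited). The gripper opens to 85 mm and grips with 20 to 120 N. Pads are 22 mm wide; open, the fingers measure 114 mm over their backs; the gripper's body (76 mm by 85 mm) begins 54 mm behind the grasp point. The pads swing forward as they close: fully open they stand 13 mm farther back than shut.
Start: joints at [-1.328, 0.477, 0.022, 1.555, -0.011, 1.109, -0.083], TCP at [0.232, 0.634, 0.248] pointing down, gripper open.
Joint ranges: [-2.96, 2.96], [-0.34, 2.1], [-1.41, 1.46], [0.24, 2.44], [-1.37, 4.51], [0.17, 1.92], [-2.96, 2.96]. Speed limits (rad/s): [2.39, 2.39, 3.14, 3.14, 3.14, 3.14, 3.14].

## Interface

Orientations are given as a unit quaternion [w, x, y, z].
In Python, from workcell import bot, capture, camera_params, order, spotter gives the robot as it stands.
- The arm moves only by the tool servo_tool, never from a script. Its argument "rows" is a list that holds one entry, the list of rows, each a list of 4 numbers: the shift along the world's x, y, z as a fraction of full scale, then the turn about the world's z as a fraction of full scale. In form: [[[x, y, z, spin], ...]]. A call has 1 to 12 rows; each row shifts and turns the commanded pose from where the row before left it; what a row does not reach is not made up. Full scale, the value 1, is 4 cm for a shift and 6 degrees for a turn. A row lasts 1/12 s, in which the tool goes at most 41.7 mm and 7.16 degrees, less where a joint would pass 70% of its speed; a pose out of reach is approached as far as the arm can. A call with a number of a shift or a turn outside -1 to 1 is refused whole. A call with a gripper value outside its range is refused whole. "fingers" is the finger opening in mm, from 0 to 85.4, set as the call begins (left out, the last holds). The fingers move at their own pace and stop on an object; "grip_force" is the grip in N (left out, the last holds). Time passes only in rows, so rows that do not move let the fingers close. It gives the time, the measured TCP pose, the force, the opening and the grip force at its end, in the units of the state.
- bot.sense(): the state, without advancing time (a new reading comes with each control period).
- capture(name): name is "scene" or "top"; returns the picture (384x512x3 uint8, blue, green, red); there is no depth.
- camera_params(name): a dict with "camera_matrix" (3x3 intrinsics, pixels), "k1" (the pictures are not rectified: a ray, as slopes to the right and down, at radius r is drawn at 1 + k1 r^2 times it, then the intrinsics apply), "eye" and "attitude" of the camera in the world. Camera axes: x right, y down, z forward; pixel columns grow to the right and rows downward; lengths in m; the calibration is good to about 2 mm. A picture is of the moment at which its call begins. camera_params takes no time and is no camera call.
- order.sign_off(): hands the job in; it is judged then, once.
Trained networks look in the newest picture that a camera, given by its name, has taken for a name from the list of things; names that differ only in an ending like _2 or _b are one class to them, and where a whole thing is asked for, a point or a joint stands for the part that bears it (a point fixed in the world has none). Each returns a list of dicts, best first, with "confidence" (0 to 1); they miss things now and then, are a little off and sometimes report something else, mostly with a low value. They report only what shows in the picture. A call takes as long as a camera call.
- spotter.boxes_of(camera, thing): "position" ([x, y, z] in m, in world coordinates, good to about 4 mm: the middle of the surface that is visible of it).
- spotter.landmark_of(camera, thing): "position" ([x, y, z] in m, in world coordinates, good to about 4 mm: a listed point, or the origin of a listed thing).
The state is a dict: "clock": time; "joint_pos": joint angles; "dq": joint speeds; "joint_torque": joint torques, N m; "ee_pos": TCP position; "eef_rot": TCP orientation; "contact_force": force on the tool from outside, world axes, zero at the start; "ft_torque": the same for the moment, N m; "width": finger opening in m; "grip_force": force on a finger pad.
Only numpy, scipy, OpenCV 4.12 (cv2) and the standard library are available. Lean on these libraries where they do the work, as an engineer would, in place of code of your own. Each camera call takes 0.05 s, during which the arm holds its last target. There are 200 camera calls.

## Working session

There is one attempt and no reset: what is moved stays moved. The work goes in short steps, Python scripts to look and compute and a tool call to move; the robot and the scene stay as the last step left them, time stands still between calls to the robot, and variables do not carry over. Pictures are saved under pics/ and viewed, at most 14 in all, crops included, and the job is handed in when it is done.

Besides the shell and the picture viewer there is one more tool, called after ">>>" as name(argument=value, ...), one argument or row to a line, values as JSON. servo_tool: Moves the arm, as the interface text tells. Its arguments: {"type":"object","properties":{"rows":{"type":"array"},"fingers":{"type":"number"},"grip_force":{"type":"number"}},"required":["rows"]}

```bash
mkdir -p pics
cat > h.py <<'E'
import numpy as np, cv2
from workcell import bot, capture, camera_params, order, spotter
from scipy.spatial.transform import Rotation as R
def cam(n):
    p=camera_params(n); K=np.array(p["camera_matrix"]); a=np.array(p["attitude"])
    Rm=a if a.shape==(3,3) else R.from_quat(a,scalar_first=True).as_matrix()
    return K,p["k1"],np.array(p["eye"]),Rm
def ray2w(n,uv,z):
    K,k1,e,Rm=cam(n)
    d=cv2.undistortPoints(np.array([[uv]],float),K,np.array([k1,0,0,0.]))[0,0]
    w=Rm@np.array([d[0],d[1],1]); return e+w*(z-e[2])/w[2]
def w2p(n,X):
    K,k1,e,Rm=cam(n); c=Rm.T@(np.array(X)-e); s=c[:2]/c[2]; s=s*(1+k1*(s@s)); return K[:2,:2]@s+K[:2,2]
E
python3 - <<'E'
from h import *
print(bot.finger_overhang, bot.sense())
for n in("scene","top"):
    im=capture(n); cv2.imwrite(f"pics/{n}0.png",im); print(n,camera_params(n))
E
```

```text
0.017 {'clock': 0.0, 'joint_pos': array([-1.32807833,  0.47778171,  0.02231309,  1.55647325, -0.01148301,
        1.10927441, -0.08310562]), 'dq': array([ 0.00013483, -0.00051727, -0.00084479, -0.00054383,  0.00104815,
        0.00090466, -0.0009233 ]), 'joint_torque': array([-8.40138346e-04, -5.96447933e+01,  1.60758700e+00, -2.81190777e+01,
        1.24991246e-02,  9.52859817e-03, -1.95204825e-05]), 'ee_pos': array([0.23178176, 0.63335601, 0.24732829]), 'eef_rot': array([-8.99010960e-05,  1.74487660e-01,  9.84658945e-01, -8.99935518e-04]), 'contact_force': array([-0.37330778,  0.7344293 ,  0.46857987]), 'ft_torque': array([-0.04673297, -0.00742124,  0.05636442]), 'grip_force': 0.0, 'width': 0.08549998238908126}
scene {'camera_matrix': array([[466.09952912,   0.        , 253.35573615],
       [  0.        , 466.09952912, 192.94958065],
       [  0.        ,   0.        ,   1.        ]]), 'k1': -0.12218655540094081, 'eye': array([1.32045135, 0.46998171, 1.19926859]), 'attitude': array([-0.14917356,  0.45381471,  0.82870628, -0.29162538])}
top {'camera_matrix': array([[363.52975392,   0.        , 253.12390874],
       [  0.        , 363.52975392, 190.68227528],
       [  0.        ,   0.        ,   1.        ]]), 'k1': 0.012843263296044545, 'eye': array([ 0.46390444, -0.00276955,  0.96210908]), 'attitude': array([ 0.0531043 , -0.69902643,  0.71090299, -0.0562042 ])}
```

View pics/top0.png

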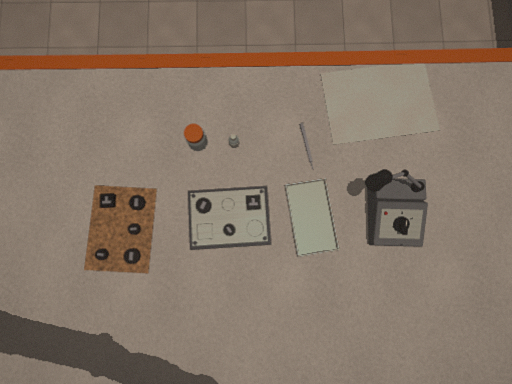

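View pics/scene0.png

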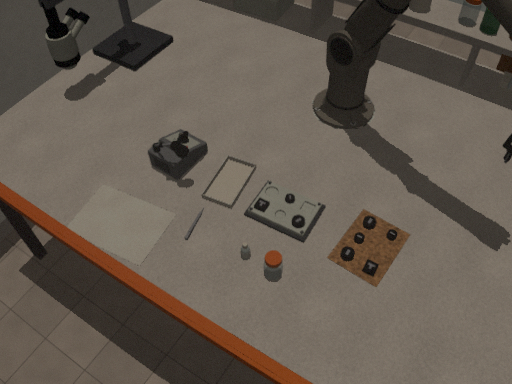

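Run:
```python
from h import *
for t in ["large_a","square_a","small_a","old_large","old_small","old_square"]:
    for d in spotter.landmark_of("top",t): print(t,np.round(d["position"],4),round(d["confidence"],2),w2p("top",d["position"]).round())
for t in ["plate","nest_large0","nest_large1","nest_small0","nest_small1","nest_square0","nest_square1","mat","tray","lamp","switch_grip","bottle","jar","tweezers"]:
    for d in spotter.landmark_of("top",t)[:2]: print(t,np.round(d["position"],4),round(d["confidence"],2),w2p("top",d["position"]).round())
```

```text
large_a [0.5876 0.2978 0.0012] 0.7 [138. 202.]
large_a [0.4469 0.3086 0.0031] 0.6 [132. 256.]
large_a [0.573  0.1253 0.0188] 0.52 [202. 206.]
square_a [0.594  0.3782 0.0088] 0.81 [107. 200.]
square_a [ 0.5216  0.3407 -0.0007] 0.29 [121. 228.]
small_a [0.5172 0.3062 0.0038] 0.61 [134. 229.]
old_large [0.5707 0.1227 0.0185] 0.52 [203. 207.]
old_large [ 0.7508  0.1428 -0.0016] 0.51 [197. 142.]
old_small [0.5093 0.0572 0.0152] 0.5 [229. 230.]
old_square [ 0.5834 -0.0054  0.0183] 0.62 [252. 201.]
old_square [5.431e-01 5.840e-02 3.000e-04] 0.32 [228. 218.]
plate [ 0.5457  0.0558 -0.0008] 0.75 [229. 217.]
plate [0.5939 0.3788 0.0039] 0.49 [107. 200.]
nest_large0 [ 0.5142 -0.0077  0.0159] 0.9 [254. 228.]
nest_large0 [0.5743 0.0552 0.0215] 0.72 [229. 205.]
nest_large1 [ 0.5142 -0.0077  0.0159] 0.9 [254. 228.]
nest_large1 [0.5743 0.0552 0.0215] 0.72 [229. 205.]
nest_small0 [0.5093 0.0591 0.0185] 0.81 [228. 230.]
nest_small0 [0.5764 0.0576 0.0207] 0.56 [228. 204.]
nest_small1 [0.5093 0.0591 0.0185] 0.81 [228. 230.]
nest_small1 [0.5764 0.0576 0.0207] 0.56 [228. 204.]
nest_square0 [0.5082 0.1227 0.0206] 0.77 [203. 231.]
nest_square0 [ 0.5847 -0.0044  0.0129] 0.74 [252. 201.]
nest_square1 [0.5082 0.1227 0.0206] 0.77 [203. 231.]
nest_square1 [ 0.5847 -0.0044  0.0129] 0.74 [252. 201.]
mat [0.5235 0.3426 0.0019] 0.95 [120. 227.]
mat [0.7464 0.0446 0.0023] 0.28 [233. 143.]
tray [ 0.5413 -0.1574 -0.0015] 0.64 [310. 217.]
lamp [ 0.5253 -0.3691  0.0038] 0.87 [391. 221.]
lamp [ 0.5125 -0.3668  0.0863] 0.48 [403. 224.]
switch_grip [ 0.5136 -0.3669  0.0887] 0.7 [404. 224.]
bottle [ 0.7471  0.0436 -0.0011] 0.51 [233. 143.]
jar [0.7529 0.144  0.0018] 0.8 [196. 141.]
tweezers [ 0.719  -0.1541 -0.0016] 0.59 [306. 152.]
```

The top view shows five fresh mounts on the mat: square (107,200), large (137,202), small (134,229), small (101,254) and large (132,256). The plate holds three old ones: large (203,206), small (229,230) and square (252,202). The free nests are a small at (228,204), a square at (205,231) and a large at (255,228). The tray is at (310,218) and the knob at (402,225). Next I measure with sub-pixel accuracy.

```bash
cat >> h.py <<'E'
def blobs(im,roi,thr=60,amin=60):
    """dark blobs filled: centroid, minAreaRect, in px (roi x0,y0,x1,y1)"""
    x0,y0,x1,y1=roi; s=6
    g=cv2.resize(im[y0:y1,x0:x1].max(axis=2),None,fx=s,fy=s,interpolation=cv2.INTER_CUBIC)
    m=(g<thr).astype(np.uint8); cs,_=cv2.findContours(m,cv2.RETR_EXTERNAL,cv2.CHAIN_APPROX_NONE); o=[]
    for c in cs:
        a=cv2.contourArea(c)/s/s
        if a<amin: continue
        h=cv2.convexHull(c); M=cv2.moments(h); u=np.array([M['m10'],M['m01']])/M['m00']
        r=cv2.minAreaRect(h)
        f=lambda p:(np.array(p)+.5)/s-.5+[x0,y0]
        o.append((f(u),f(r[0]),np.array(r[1])/s,r[2],a,[f(p) for p in cv2.boxPoints(r)]))
    return o
E
python3 - <<'E'
from h import *
im=cv2.imread("pics/top0.png")
cv2.imwrite("pics/crop0.png",cv2.resize(im[180:276,80:276],(784,384),interpolation=cv2.INTER_CUBIC))
for z,roi,nm in((.020,(85,186,157,272),"mat"),(.036,(193,190,266,244),"plate")):
  for b in blobs(im,roi):
    c=ray2w("top",b[0],z); c2=ray2w("top",b[1],z)
    P=[ray2w("top",p,z) for p in b[5]]; e=P[1]-P[0]
    print(nm,b[0].round(1),c.round(4)[:2],c2.round(4)[:2],"size",(b[2]*1000*.942/363).round(1),"ang",np.degrees(np.arctan2(e[1],e[0])).round(1),round(b[4]))
# dark base of plate outline, tray corners
g=im.max(axis=2)
for roi in ((184,182,276,254),):
  for b in blobs(im,roi,85,500): print("base",[ray2w("top",p,.012).round(4)[:2] for p in b[5]],b[0],ray2w("top",b[1],.02),b[2])
E
```

```text
mat [101.5 253.9] [0.4544 0.3803] [0.4544 0.3805] size [27.7 34.6] ang -91.1 112
mat [131.8 255.6] [0.4488 0.3035] [0.449  0.3035] size [38.5 41.5] ang -91.1 188
mat [133.9 228.6] [0.5172 0.3004] [0.517  0.3006] size [27.2 31.6] ang -91.0 101
mat [136.9 202.3] [0.5854 0.2949] [0.5857 0.2947] size [41.5 37.5] ang -5.3 179
mat [107.4 200.2] [0.5921 0.3716] [0.5923 0.3714] size [36.3 41.1] ang -91.0 200
plate [228.8 229.4] [0.5101 0.0553] [0.5102 0.0554] size [27.2 26.8] ang -91.0 85
plate [203.1 205.2] [0.5729 0.1207] [0.5729 0.1207] size [37.6 37.2] ang -91.0 162
plate [252.8 202. ] [ 0.5789 -0.0067] [ 0.5789 -0.0065] size [34.9 34.6] ang -86.8 163
base [array([0.6153, 0.1691]), array([ 0.6259, -0.0442]), array([ 0.4713, -0.0506]), array([0.4615, 0.1575])] [228.47637757 217.50594505] [0.54182897 0.0575462  0.02      ] [59.03762309 80.7921346 ]
```

View pics/crop0.png

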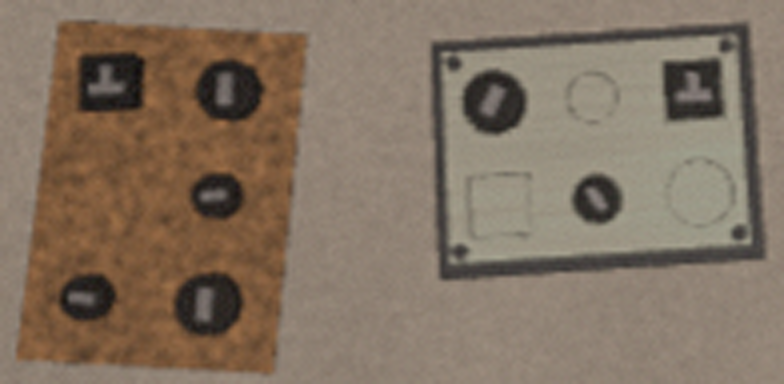

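The crop shows the mount tops and sides merged into one outline, so each blob centre is the mid-height of its visible part. I re-project at those heights and fit the plate and tray.

Run:
```python
from h import *
im=cv2.imread("pics/top0.png")
for z,roi,nm in((.011,(85,186,157,272),"mat"),(.030,(193,190,266,244),"plate")):
  for b in blobs(im,roi): print(nm,ray2w("top",b[0],z).round(4)[:2])
# screws on plate, tray
g=cv2.resize(im.max(axis=2),None,fx=4,fy=4,interpolation=cv2.INTER_CUBIC)
sc=[]
for u,v in((454,63),(727,45),(460,251),(739,233)):
  c=np.array([u/4+80,v/4+180]); x,y=np.round(c*4).astype(int); w=g[y-9:y+10,x-9:x+10].astype(float)
  W=np.clip(np.percentile(w,70)-w-15,0,None); yy,xx=np.mgrid[-9:10,-9:10]
  p=(np.array([x+(W*xx).sum()/W.sum(),y+(W*yy).sum()/W.sum()])+.5)/4-.5
  sc.append(ray2w("top",p,.024)[:2])
sc=np.array(sc); print("screws",sc.round(4),sc.mean(0).round(4))
for a,b in((1,0),(3,2),(2,0),(3,1)):
  d=sc[b]-sc[a]; print(np.hypot(*d).round(4),np.degrees(np.arctan2(d[1],d[0])).round(2))
roi=im[170:265,275:345]; 
hsv=roi.astype(int); m=((hsv.max(2)>165)&(roi[...,1].astype(int)-roi[...,2]>0)).astype(np.uint8)
cv2.imwrite("pics/tray.png",np.hstack([cv2.resize(roi,None,fx=5,fy=5),cv2.cvtColor(cv2.resize(m*255,None,fx=5,fy=5),cv2.COLOR_GRAY2BGR)]))
# lamp crop
cv2.imwrite("pics/lamp.png",cv2.resize(im[165:255,345:435],None,fx=5.5,fy=5.5,interpolation=cv2.INTER_CUBIC))
```

```text
mat [0.4543 0.384 ]
mat [0.4487 0.3064]
mat [0.5177 0.3033]
mat [0.5865 0.2978]
mat [0.5934 0.3752]
plate [0.5104 0.0557]
plate [0.5736 0.1215]
plate [ 0.5796 -0.0068]
screws [[ 0.6005  0.1488]
 [ 0.609  -0.0287]
 [ 0.479   0.1439]
 [ 0.4877 -0.0346]] [0.544  0.0573]
0.1778 92.75
0.1787 92.8
0.1217 2.32
0.1215 2.77
```

View pics/tray.png

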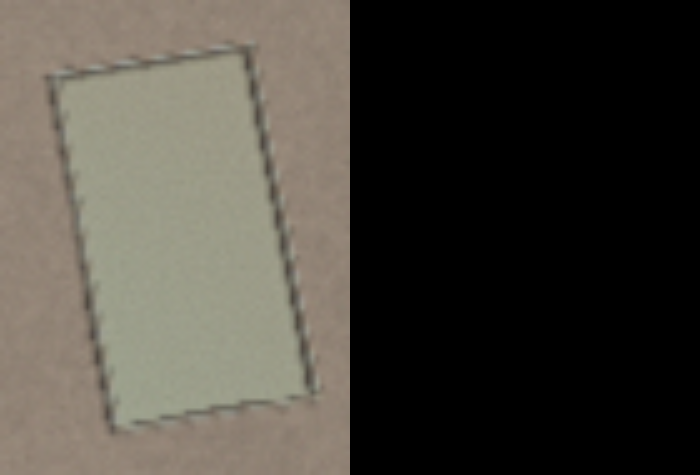

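View pics/lamp.png

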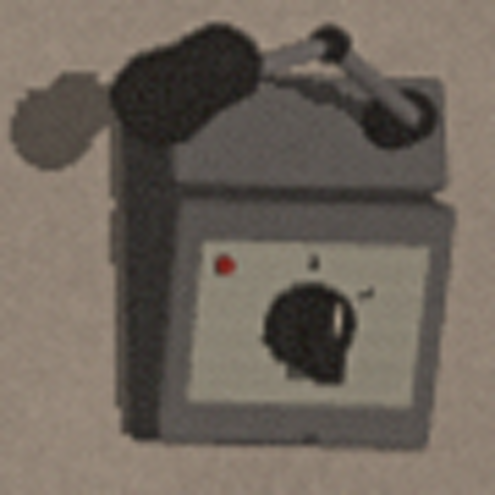

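>>> servo_tool(
  rows=[
    [[0.43, -0.64, 0, 0.19], [0.43, -0.64, 0, 0.19], [0.43, -0.64, 0, 0.19], [0.43, -0.64, 0, 0.19], [0.43, -0.64, 0, 0.19], [0.43, -0.64, 0, 0.19], [0.43, -0.64, 0, 0.19], [0.43, -0.64, 0, 0.19], [0.43, -0.64, 0, 0.19], [0.43, -0.64, 0, 0.19]],
  ],
  fingers=55,
  grip_force=40,
)

```text
clock: 1.93
ee_pos: [0.4047, 0.3766, 0.2486]
eef_rot: [0.0, 0.075, 0.997, 0.0]
contact_force: [0.4, -0.2, 0.6]
width: 0.0549
grip_force: 0.0
```

>>> servo_tool(
  rows=[
    [[0.43, -0.64, -0.2, 0.19], [0.43, -0.64, -0.3, 0.19], [0.43, -0.64, -0.3, 0.19], [0.43, -0.64, -0.3, 0.19], [0.43, -0.64, -0.3, 0.19], [0.43, -0.64, -0.3, 0.19], [0.43, -0.64, -0.3, 0.19], [0.43, -0.64, -0.3, 0.19], [0.43, -0.64, -0.3, 0.19], [0.43, -0.64, -0.3, 0.19], [0, 0, 0, 0], [0, 0, 0, 0]],
  ],
)

```text
clock: 2.93
ee_pos: [0.5764, 0.1193, 0.1316]
eef_rot: [-0.001, -0.021, 1.0, -0.001]
contact_force: [-0.2, 0.3, 0.3]
width: 0.0549
grip_force: 0.0
```

```bash
cat >> h.py <<'E'
def st():
    s=bot.sense(); M=R.from_quat(s["eef_rot"],scalar_first=True).as_matrix()
    y=M[:,1]; print("t",round(s["clock"],2),"tcp",s["ee_pos"].round(4),"yaw",np.degrees(np.arctan2(y[1],y[0])).round(2),"F",s["contact_force"].round(1),"w",round(s["width"],4),"g",round(s["grip_force"],1)); return s
def go(x,y,z=None,yaw=None,n=None):
    s=st(); p=s["ee_pos"]; M=R.from_quat(s["eef_rot"],scalar_first=True).as_matrix(); a=np.degrees(np.arctan2(M[1,1],M[0,1]))
    d=[(x-p[0])/.04,(y-p[1])/.04,((z if z is not None else p[2])-p[2])/.04,((yaw if yaw is not None else a)-a)/6]
    print("units",np.round(d,2))
E
python3 - <<'E'
from h import *
for p in((285,185.2),(325.4,179.2),(338.6,248.8),(297.4,256)): print(ray2w("top",p,.02)[:2].round(4))
go(.5735,.1225,.055,92.75)
E
```

```text
[ 0.624  -0.0922]
[ 0.6383 -0.1992]
[ 0.4567 -0.2243]
[ 0.4403 -0.1182]
t 2.93 tcp [0.5764 0.1193 0.1316] yaw 92.44 F [-0.2  0.3  0.3] w 0.0549 g 0.0
units [-0.07  0.08 -1.91  0.05]
```

>>> servo_tool(
  rows=[
    [[-0.07, 0.08, -0.5, 0.05], [0, 0, -0.6, 0], [0, 0, -0.5, 0], [0, 0, -0.3, 0], [0, 0, -0.2, 0], [0, 0, -0.1, 0], [0, 0, 0, 0]],
  ],
)

```text
clock: 3.52
ee_pos: [0.5731, 0.1256, 0.0442]
eef_rot: [-0.0, -0.026, 1.0, 0.0]
contact_force: [-0.4, 0.4, 0.6]
width: 0.055
grip_force: 0.0
```

>>> servo_tool(
  rows=[
    [[0, 0, 0, 0], [0, 0, 0, 0], [0, 0, 0, 0], [0, 0, 0, 0], [0, 0, 0, 0], [0, 0, 0, 0]],
  ],
  fingers=30,
)

```text
clock: 4.02
ee_pos: [0.574, 0.125, 0.0456]
eef_rot: [0.001, -0.026, 1.0, 0.0]
contact_force: [-1.6, -1.2, 7.1]
width: 0.0371
grip_force: 40.0
```

>>> servo_tool(
  rows=[
    [[0, 0, 0.1, 0], [0, 0, 0.2, 0], [0, 0, 0.4, 0], [0, 0, 0.6, 0], [0, 0, 0.6, 0], [0, 0, 0, 0], [0, 0, 0, 0], [0, 0, 0, 0]],
  ],
)

```text
clock: 4.68
ee_pos: [0.5729, 0.1253, 0.1204]
eef_rot: [0.0, -0.026, 1.0, 0.0]
contact_force: [-0.0, 0.4, -1.5]
width: 0.0377
grip_force: 40.3
```

Run:
```python
from h import *
capture("scene")
go(.5972,-.1504,.10,98)
im=capture("scene"); cv2.imwrite("pics/s1.png",cv2.resize(im[130:290,190:400],None,fx=3.5,fy=3.5,interpolation=cv2.INTER_CUBIC))
```

```text
t 4.73 tcp [0.5725 0.1251 0.1198] yaw 93.01 F [ 0.1 -0.1 -0.9] w 0.0375 g 40.3
units [ 0.62 -6.89 -0.49  0.83]
```

View pics/s1.png

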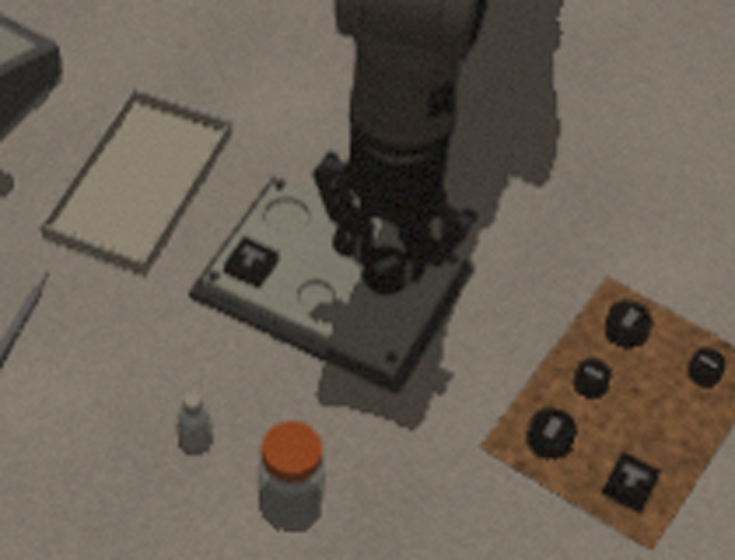

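The disc is held at (385,268) in the crop, and its nest is empty. Next: the middle of the tray.

>>> servo_tool(
  rows=[
    [[-0.09, -0.79, 0, 0.09], [-0.09, -0.79, 0, 0.09], [-0.09, -0.79, 0, 0.09], [-0.09, -0.79, 0, 0.09], [-0.09, -0.79, 0, 0.09], [-0.09, -0.79, 0, 0.09], [-0.09, -0.79, 0, 0.09], [-0.09, -0.79, 0, 0.1], [-0.1, -0.77, 0, 0.1], [0, 0, -0.4, 0], [0, 0, -0.5, 0], [0, 0, -0.5, 0]],
  ],
)

```text
clock: 5.78
ee_pos: [0.5399, -0.1594, 0.0631]
eef_rot: [-0.0, -0.069, 0.998, -0.0]
contact_force: [-0.1, 0.2, -1.4]
width: 0.0375
grip_force: 40.3
```

>>> servo_tool(
  rows=[
    [[0, 0, -0.35, 0], [0, 0, -0.3, 0], [0, 0, -0.1, 0], [0, 0, -0.05, 0], [0, 0, -0.05, 0], [0, 0, 0, 0]],
  ],
)

```text
clock: 6.28
ee_pos: [0.5407, -0.1586, 0.0309]
eef_rot: [0.0, -0.07, 0.998, -0.0]
contact_force: [0.6, -0.3, -0.8]
width: 0.0374
grip_force: 40.3
```

>>> servo_tool(
  rows=[
    [[0, 0, -0.03, 0], [0, 0, -0.03, 0], [0, 0, 0, 0]],
  ],
)

```text
clock: 6.53
ee_pos: [0.5412, -0.1587, 0.0303]
eef_rot: [0.001, -0.07, 0.998, -0.0]
contact_force: [-5.5, 1.8, 18.5]
width: 0.0387
grip_force: 27.4
```

>>> servo_tool(
  rows=[
    [[0, 0, 0, 0], [0, 0, 0, 0], [0, 0, 0, 0], [0, 0, 0, -0.5], [0, 0, 0, -1], [0, 0, 0, -1], [0, 0, 0, -1], [0, 0, 0, -1], [0, 0, 0, -1], [0, 0, 0, -1], [0, 0, 0, -1], [0, 0, 0, -1]],
  ],
  fingers=55,
)

```text
clock: 7.53
ee_pos: [0.5405, -0.1584, 0.0279]
eef_rot: [0.0, 0.369, 0.929, 0.0]
contact_force: [-0.3, -0.4, 0.2]
width: 0.055
grip_force: 0.0
```

>>> servo_tool(
  rows=[
    [[0, 0, 0, -1], [0, 0, 0, -1], [0, 0, 0, -1], [0, 0, 0, -1], [0, 0, 0, -1], [0, 0, 0, -1], [0, 0, 0, -0.5], [0, 0, 0, 0], [0, 0, 0, 0]],
  ],
)

```text
clock: 8.28
ee_pos: [0.5405, -0.1583, 0.0278]
eef_rot: [0.0, 0.655, 0.755, -0.0]
contact_force: [-0.1, -1.2, -0.4]
width: 0.0551
grip_force: 0.0
```

>>> servo_tool(
  rows=[
    [[0, 0, 0, 0], [0, 0, 0, 0], [0, 0, 0, 0], [0, 0, 0, 0], [0, 0, 0, 0]],
  ],
  fingers=30,
  grip_force=20,
)

```text
clock: 8.7
ee_pos: [0.5405, -0.1585, 0.0281]
eef_rot: [0.0, 0.656, 0.755, 0.0]
contact_force: [-0.6, -0.1, 2.7]
width: 0.0388
grip_force: 20.0
```

>>> servo_tool(
  rows=[
    [[0, 0, 0, 0], [0, 0, 0, 0], [0, 0, 0, 0], [0, 0, 0.3, 0], [0, 0, 0.8, 0], [0, 0, 0.8, 0], [0, 0, 0.5, 0], [0, 0, 0, 0]],
  ],
  fingers=55,
)

```text
clock: 9.37
ee_pos: [0.5429, -0.1597, 0.1287]
eef_rot: [0.003, 0.656, 0.754, 0.002]
contact_force: [0.7, -0.0, -0.7]
width: 0.055
grip_force: 0.0
```

Run:
```python
from h import *
go(.5104,.0557,.05,92.75)
```

```text
t 9.37 tcp [ 0.5429 -0.1597  0.1287] yaw 7.94 F [ 0.7 -0.  -0.7] w 0.055 g 0.0
units [-0.81  5.39 -1.97 14.14]
```

>>> servo_tool(
  rows=[
    [[-0.1, 0.67, 0, -0.1], [-0.1, 0.67, 0, -0.1], [-0.1, 0.67, 0, -0.1], [-0.1, 0.67, 0, -0.1], [-0.1, 0.67, 0, -0.1], [-0.1, 0.67, 0, -0.1], [-0.1, 0.67, 0, -0.1], [-0.11, 0.67, 0, -0.17], [0, 0, 0, 0], [0, 0, 0, 0]],
  ],
  fingers=45,
)

```text
clock: 10.2
ee_pos: [0.5075, 0.0577, 0.1238]
eef_rot: [-0.0, 0.688, 0.725, -0.0]
contact_force: [0.7, 0.2, 0.5]
width: 0.0452
grip_force: 0.0
```

Run:
```python
from h import *
im=capture("top"); cv2.imwrite("pics/t1.png",im)
go(.5109,.0557,.046,2.75)
for b in blobs(im,(275,170,345,265)): print(b[0],b[2]*2.6,ray2w("top",b[0],.012).round(4),b[4])
```

```text
t 10.25 tcp [0.5077 0.056  0.1239] yaw 2.84 F [ 0.4  0.  -0.5] w 0.0445 g 0.0
units [ 0.08 -0.01 -1.95 -0.02]
[311.81431025 216.88145435] [35.96666667 36.83333333] [ 0.5402 -0.1606  0.012 ] 151.51388888888889
```

View pics/t1.png

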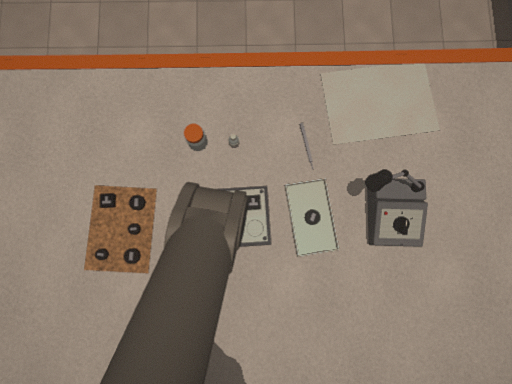

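The top view shows the old mount in the tray at (312,217). It reads 2 mm low in y compared with its gripped centre, so I add +2 mm in y to vision.

>>> servo_tool(
  rows=[
    [[0.08, 0.04, -0.4, 0], [0, 0, -0.6, 0], [0, 0, -0.5, 0], [0, 0, -0.3, 0], [0, 0, -0.14, 0], [0, 0, 0, 0], [0, 0, 0, 0]],
  ],
)

```text
clock: 10.83
ee_pos: [0.5116, 0.0567, 0.0468]
eef_rot: [0.0, 0.69, 0.723, 0.0]
contact_force: [-0.8, -0.7, 0.6]
width: 0.045
grip_force: 0.0
```

>>> servo_tool(
  rows=[
    [[0, 0, 0, 0], [0, 0, 0, 0], [0, 0, 0, 0], [0, 0, 0, 0], [0, 0, 0, 0], [0, 0, 0, 0]],
  ],
  fingers=20,
  grip_force=40,
)

```text
clock: 11.33
ee_pos: [0.512, 0.0574, 0.0475]
eef_rot: [0.001, 0.69, 0.724, 0.001]
contact_force: [-1.2, -1.5, 6.7]
width: 0.0273
grip_force: 39.2
```

>>> servo_tool(
  rows=[
    [[0, 0, 0.1, 0], [0, 0, 0.3, 0], [0, 0, 0.6, 0], [0, 0, 0.8, 0], [0, 0, 0, 0], [0, 0, 0, 0], [0, 0, 0, 0]],
  ],
)

```text
clock: 11.92
ee_pos: [0.5111, 0.058, 0.1188]
eef_rot: [-0.0, 0.69, 0.724, 0.0]
contact_force: [-0.3, -0.4, -0.2]
width: 0.0272
grip_force: 39.5
```

Run:
```python
from h import *
go(.4844,-.1664,.033,8)
```

```text
t 11.92 tcp [0.5111 0.058  0.1188] yaw 2.8 F [-0.3 -0.4 -0.2] w 0.0272 g 39.5
units [-0.67 -5.61 -2.14  0.87]
```

>>> servo_tool(
  rows=[
    [[0, 0, 0, 1], [0, 0, 0, 1], [-0.07, -0.4, 0, 1], [-0.07, -0.4, 0, 1], [-0.07, -0.5, 0, 1], [-0.07, -0.5, 0, 1], [-0.07, -0.5, 0, 1], [-0.07, -0.5, 0, 1], [-0.07, -0.5, 0, 1], [-0.07, -0.5, 0, 1], [-0.07, -0.5, 0, 1], [-0.07, -0.5, 0, 1]],
  ],
)

```text
clock: 12.92
ee_pos: [0.482, -0.1352, 0.1174]
eef_rot: [-0.001, 0.13, 0.992, 0.0]
contact_force: [-0.5, 0.2, -0.6]
width: 0.0275
grip_force: 39.5
```

>>> servo_tool(
  rows=[
    [[0, -0.4, 0, 1], [0, -0.3, 0, 1], [0, -0.16, 0, 1], [0, 0, 0, 0.9], [0, 0, -0.4, 0], [0, 0, -0.6, 0], [0, 0, -0.6, 0], [0, 0, -0.3, 0], [0, 0, -0.15, 0], [0, 0, -0.1, 0], [0, 0, 0, 0], [0, 0, 0, 0]],
  ],
)

```text
clock: 13.92
ee_pos: [0.4827, -0.1688, 0.0326]
eef_rot: [-0.0, -0.071, 0.997, 0.0]
contact_force: [0.1, -0.2, 0.6]
width: 0.0273
grip_force: 39.6
```

>>> servo_tool(
  rows=[
    [[0, 0, -0.03, 0], [0, 0, 0, 0]],
  ],
)

```text
clock: 14.08
ee_pos: [0.4829, -0.1689, 0.0324]
eef_rot: [-0.0, -0.071, 0.997, 0.0]
contact_force: [-6.1, 2.2, 17.5]
width: 0.0272
grip_force: 41.4
```

>>> servo_tool(
  rows=[
    [[0, 0, 0, 0], [0, 0, 0, 0], [0, 0, 0.4, 0], [0, 0, 0.8, 0], [0, 0, 0.9, 0], [0.3, 0.5, 0, -0.1], [0.35, 0.6, 0, -0.15], [0.35, 0.6, 0, -0.15], [0.35, 0.6, 0, -0.15], [0.35, 0.6, 0, -0.15], [0.35, 0.6, 0, -0.1], [0.35, 0.6, 0, -0.1]],
  ],
  fingers=50,
)

```text
clock: 15.08
ee_pos: [0.5797, -0.0035, 0.115]
eef_rot: [-0.0, -0.024, 1.0, -0.0]
contact_force: [0.6, -0.3, -0.5]
width: 0.0502
grip_force: 0.0
```

>>> servo_tool(
  rows=[
    [[0, 0, 0, 0], [0, 0, 0, 0]],
  ],
)

```text
clock: 15.25
ee_pos: [0.5798, -0.0027, 0.1148]
eef_rot: [0.0, -0.026, 1.0, 0.0]
contact_force: [0.1, -0.8, 0.0]
width: 0.05
grip_force: 0.0
```

Run:
```python
from h import *
go(.5799,-.0046,.0455,92.75)
```

```text
t 15.25 tcp [ 0.5798 -0.0027  0.1148] yaw 92.98 F [ 0.1 -0.8  0. ] w 0.05 g 0.0
units [ 0.   -0.05 -1.73 -0.04]
```

>>> servo_tool(
  rows=[
    [[0, -0.05, -0.4, -0.04], [0, 0, -0.6, 0], [0, 0, -0.45, 0], [0, 0, -0.2, 0], [0, 0, -0.08, 0], [0, 0, 0, 0], [0, 0, 0, 0]],
  ],
)

```text
clock: 15.83
ee_pos: [0.5796, -0.0074, 0.0467]
eef_rot: [0.001, -0.022, 1.0, -0.0]
contact_force: [0.4, 0.2, 0.1]
width: 0.0499
grip_force: 0.0
```

>>> servo_tool(
  rows=[
    [[0, 0, 0, 0], [0, 0, 0, 0], [0, 0, 0, 0], [0, 0, 0, 0], [0, 0, 0, 0], [0, 0, 0, 0]],
  ],
  fingers=26,
)

```text
clock: 16.33
ee_pos: [0.5801, -0.0059, 0.0474]
eef_rot: [0.001, -0.022, 1.0, 0.001]
contact_force: [-0.7, 2.5, 5.6]
width: 0.0344
grip_force: 39.8
```

>>> servo_tool(
  rows=[
    [[0, 0, 0.1, 0], [0, 0, 0.3, 0], [0, 0, 0.6, 0], [0, 0, 0.8, 0], [0, 0, 0, 0], [0, 0, 0, 0], [0, 0, 0, 0]],
  ],
)

```text
clock: 16.92
ee_pos: [0.579, -0.0071, 0.1184]
eef_rot: [0.0, -0.022, 1.0, -0.0]
contact_force: [0.5, -1.2, -0.4]
width: 0.0341
grip_force: 40.3
```

Run:
```python
from h import *
go(.5975,-.1484,.033,98)
```

```text
t 16.92 tcp [ 0.579  -0.0071  0.1184] yaw 92.51 F [ 0.5 -1.2 -0.4] w 0.0341 g 40.3
units [ 0.46 -3.53 -2.14  0.92]
```

>>> servo_tool(
  rows=[
    [[0.09, -0.5, 0, 0.18], [0.09, -0.75, 0, 0.18], [0.09, -0.75, 0, 0.18], [0.09, -0.75, 0, 0.18], [0.1, -0.75, 0, 0.2], [0, 0, -0.4, 0], [0, 0, -0.6, 0], [0, 0, -0.6, 0], [0, 0, -0.3, 0], [0, 0, -0.15, 0], [0, 0, -0.05, 0], [0, 0, 0, 0]],
  ],
)

```text
clock: 17.92
ee_pos: [0.5976, -0.1469, 0.0339]
eef_rot: [-0.0, -0.07, 0.998, -0.0]
contact_force: [-0.2, -0.6, 0.2]
width: 0.0346
grip_force: 40.3
```

>>> servo_tool(
  rows=[
    [[0, 0, 0, 0], [0, 0, -0.05, 0], [0, 0, -0.05, 0], [0, 0, 0, 0]],
  ],
)

```text
clock: 18.25
ee_pos: [0.5987, -0.1471, 0.0324]
eef_rot: [0.001, -0.07, 0.998, 0.0]
contact_force: [-4.6, 1.2, 14.2]
width: 0.0345
grip_force: 41.9
```

>>> servo_tool(
  rows=[
    [[0, 0, 0, 0], [0, 0, 0, 0], [0, 0, 0.4, 0], [0, 0, 0.8, 0], [0, 0, 0.9, 0], [0, 0, 0.5, 0], [0, 0, 0, 0]],
  ],
  fingers=55,
)

```text
clock: 18.83
ee_pos: [0.6007, -0.1478, 0.1391]
eef_rot: [0.004, -0.07, 0.998, -0.001]
contact_force: [0.5, 0.1, -1.0]
width: 0.0554
grip_force: 0.0
```

Run:
```python
from h import *
im=capture("top"); cv2.imwrite("pics/t2.png",im)
for b in blobs(im,(85,186,157,272)):
  c=ray2w("top",b[0],.011)[:2]+[.0003,.002]; P=[ray2w("top",p,.011) for p in b[5]]; e=P[1]-P[0]
  print(c.round(4),(b[2]*2.6).round(1),np.degrees(np.arctan2(e[1],e[0])).round(1))
go(.5868,.2998,.12,92.75)
# nest outlines
roi=im[186:250,186:272]; cv2.imwrite("pics/c2.png",cv2.resize(roi,None,fx=8,fy=8,interpolation=cv2.INTER_CUBIC))
```

```text
[0.4546 0.3859] [26.6 34.5] -86.3
[0.4489 0.3084] [36.5 41.2] -82.5
[0.5179 0.3053] [25.6 30.3] -91.0
[0.5868 0.2996] [39.5 37.4] -17.3
[0.5936 0.3771] [36.  39.4] -91.0
t 18.88 tcp [ 0.5994 -0.1473  0.1367] yaw 98.04 F [-0.9  0.1 -0. ] w 0.0546 g 0.0
units [-0.32 11.18 -0.42 -0.88]
```

View pics/c2.png

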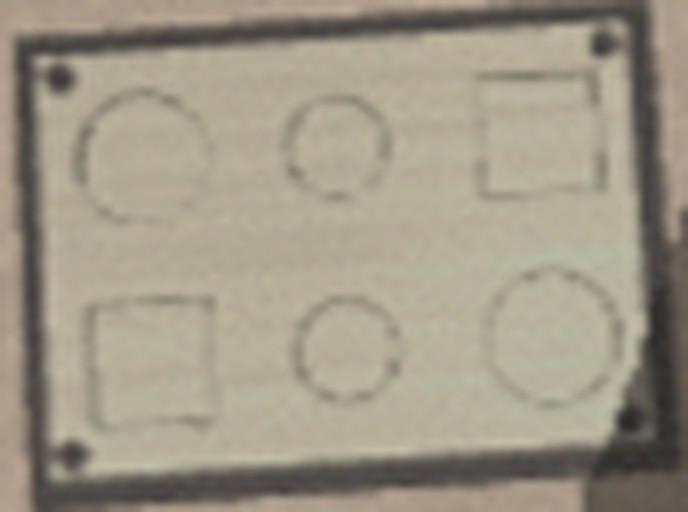

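All six nests show empty, with their outlines clear in the crop: large (144,156), small (337,147), square (541,135), square (151,362), small (347,349), large (554,337). I fit them numerically by template.

Run:
```python
from h import *
from scipy.ndimage import map_coordinates
from scipy.optimize import minimize
im=cv2.imread("pics/t2.png").max(2).astype(np.float32)
D=np.clip(cv2.GaussianBlur(im,(0,0),5)-cv2.GaussianBlur(im,(0,0),.7),-5,20)
pl=(144,156),(337.5,147),(541,135),(151,362),(347.5,349),(554,337)
kind="L S Q Q S L".split(); yaw=np.radians(2.75); Rz=np.array([[np.cos(yaw),-np.sin(yaw)],[np.sin(yaw),np.cos(yaw)]])
def outline(k):
    if k=="Q":
        t=np.linspace(-.019,.019,40); o=np.full(40,.019); return np.vstack([np.c_[t,o],np.c_[t,-o],np.c_[o,t],np.c_[-o,t]])@Rz.T
    r={"L":.021,"S":.016}[k]; a=np.linspace(0,2*np.pi,120); return r*np.c_[np.cos(a),np.sin(a)]
C=[]
for p,k in zip(pl,kind):
    c0=ray2w("top",(np.array(p)+.5)/8-.5+186,.024)[:2]; O=outline(k)
    def f(c):
        P=np.array([w2p("top",[*(c+o),.024]) for o in O]); return -map_coordinates(D,[P[:,1],P[:,0]],order=1).mean()
    r=minimize(f,c0,method="Nelder-Mead",options=dict(initial_simplex=c0+np.array([[0,0],[.002,0],[0,.002]]),xatol=1e-4,fatol=1e-3))
    C.append(r.x); print(k,c0.round(4),r.x.round(4),round(r.fun,2))
C=np.array(C); G=np.array([[.0325,.065],[.0325,0],[.0325,-.065],[-.0325,.065],[-.0325,0],[-.0325,-.065]])
q=C-C.mean(0); th=np.arctan2((G[:,0]*q[:,1]-G[:,1]*q[:,0]).sum(),(G*q).sum()); R2=np.array([[np.cos(th),-np.sin(th)],[np.sin(th),np.cos(th)]])
print("yaw",np.degrees(th),"ctr",C.mean(0)); print("plate-frame",(q@R2*1000).round(1).tolist())
print("corrected nests",(C+[.0003,.002]).round(4).tolist(), "grid",(G@R2.T+C.mean(0)+[.0003,.002]).round(4).tolist())
```

```text
Traceback (most recent call last):
  File "h.py", line 13, in w2p
    K,k1,e,Rm=cam(n); c=Rm.T@(np.array(X)-e); s=c[:2]/c[2]; s=s*(1+k1*(s@s)); return K[:2,:2]@s+K[:2,2]
              ~~~^^^
  File "h.py", line 5, in cam
    p=camera_params(n); K=np.array(p["camera_matrix"]); a=np.array(p["attitude"])
ValueError: time passes only in moves, steps and waits
```

```bash
sed -i 's/^def cam(n):/import functools\n@functools.lru_cache\ndef cam(n):/' h.py
cat > fit.py <<'E'
from h import *
from scipy.ndimage import map_coordinates
from scipy.optimize import minimize
im=cv2.imread("pics/t2.png").max(2).astype(np.float32)
D=np.clip(cv2.GaussianBlur(im,(0,0),5)-cv2.GaussianBlur(im,(0,0),.7),-5,20)
pl=(144,156),(337.5,147),(541,135),(151,362),(347.5,349),(554,337)
kind="L S Q Q S L".split(); yaw=np.radians(2.75); Rz=np.array([[np.cos(yaw),-np.sin(yaw)],[np.sin(yaw),np.cos(yaw)]])
def outline(k):
    if k=="Q":
        t=np.linspace(-.019,.019,40); o=np.full(40,.019); return np.vstack([np.c_[t,o],np.c_[t,-o],np.c_[o,t],np.c_[-o,t]])@Rz.T
    r={"L":.021,"S":.016}[k]; a=np.linspace(0,2*np.pi,120); return r*np.c_[np.cos(a),np.sin(a)]
C=[]
for p,k in zip(pl,kind):
    c0=ray2w("top",(np.array(p)+.5)/8-.5+186,.024)[:2]; O=outline(k)
    def f(c):
        P=np.array([w2p("top",[*(c+o),.024]) for o in O]); return -map_coordinates(D,[P[:,1],P[:,0]],order=1).mean()
    r=minimize(f,c0,method="Nelder-Mead",options=dict(initial_simplex=c0+np.array([[0,0],[.002,0],[0,.002]]),xatol=1e-4,fatol=1e-3))
    C.append(r.x); print(k,c0.round(4),r.x.round(4),round(r.fun,2))
C=np.array(C); G=np.array([[.0325,.065],[.0325,0],[.0325,-.065],[-.0325,.065],[-.0325,0],[-.0325,-.065]])
q=C-C.mean(0); th=np.arctan2((G[:,0]*q[:,1]-G[:,1]*q[:,0]).sum(),(G*q).sum()); R2=np.array([[np.cos(th),-np.sin(th)],[np.sin(th),np.cos(th)]])
print("yaw",np.degrees(th),"ctr",C.mean(0)); print("plate-frame",(q@R2*1000).round(1).tolist())
print("corrected nests",(C+[.0003,.002]).round(4).tolist(), "grid",(G@R2.T+C.mean(0)+[.0003,.002]).round(4).tolist())
E
python3 fit.py
```

```text
L [0.5746 0.121 ] [0.5736 0.121 ] -4.73
S [0.5765 0.0583] [0.5764 0.0584] -9.64
Q [ 0.5793 -0.0078] [ 0.5797 -0.0066] -3.97
Q [0.5081 0.1185] [0.5082 0.1184] -4.55
S [0.5112 0.0555] [0.5112 0.0557] -10.78
L [ 0.5139 -0.0108] [ 0.5139 -0.0095] -1.29
yaw 2.5689308112463127 ctr [0.54383619 0.05624014]
plate-frame [[32.7, 63.4], [32.6, 0.7], [33.0, -64.4], [-32.8, 63.7], [-32.7, 0.9], [-32.8, -64.3]]
corrected nests [[0.5739, 0.123], [0.5767, 0.0604], [0.58, -0.0046], [0.5085, 0.1204], [0.5115, 0.0577], [0.5142, -0.0075]] grid [[0.5737, 0.1246], [0.5766, 0.0597], [0.5795, -0.0052], [0.5088, 0.1217], [0.5117, 0.0568], [0.5146, -0.0082]]
```

>>> servo_tool(
  rows=[
    [[0, 0.4, 0, -0.06], [0, 0.7, 0, -0.06], [0, 0.8, 0, -0.06], [0, 0.8, 0, -0.06], [0, 0.8, 0, -0.06], [0, 0.8, 0, -0.06], [0, 0.8, 0, -0.06], [0, 0.8, 0, -0.06], [0, 0.8, 0, -0.06], [0, 0.8, 0, -0.06], [0, 0.8, 0, -0.06], [0, 0.8, 0, -0.06]],
  ],
)

```text
clock: 19.88
ee_pos: [0.5965, 0.2185, 0.1325]
eef_rot: [-0.001, -0.032, 0.999, -0.0]
contact_force: [-0.1, -0.8, -0.0]
width: 0.0553
grip_force: 0.0
```

>>> servo_tool(
  rows=[
    [[-0.06, 0.8, -0.1, -0.06], [-0.06, 0.7, -0.1, -0.06], [-0.1, 0.4, -0.2, -0.05], [-0.1, 0, 0, 0], [0, 0, 0, 0], [0, 0, 0, 0], [0, 0, 0, 0], [0, 0, 0, 0], [0, 0, 0, 0]],
  ],
)

```text
clock: 20.63
ee_pos: [0.5855, 0.2918, 0.1183]
eef_rot: [0.0, -0.023, 1.0, -0.0]
contact_force: [0.0, -0.2, 0.7]
width: 0.0547
grip_force: 0.0
```

Run:
```python
from h import *
go(.5868,.2997,.035,92.75)
```

```text
t 20.63 tcp [0.5855 0.2918 0.1183] yaw 92.59 F [ 0.  -0.2  0.7] w 0.0547 g 0.0
units [ 0.03  0.2  -2.08  0.03]
```

>>> servo_tool(
  rows=[
    [[0.03, 0.2, -0.3, 0.03], [0, 0, -0.6, 0], [0, 0, -0.6, 0], [0, 0, -0.35, 0], [0, 0, -0.2, 0], [0, 0, -0.1, 0], [0, 0, 0, 0], [0, 0, 0, 0], [0, 0, 0, 0], [0, 0, 0, 0]],
  ],
)

```text
clock: 21.47
ee_pos: [0.5867, 0.3015, 0.0331]
eef_rot: [0.001, -0.025, 1.0, 0.001]
contact_force: [0.3, -0.2, 0.2]
width: 0.0556
grip_force: 0.0
```

>>> servo_tool(
  rows=[
    [[0, 0, 0, 0], [0, 0, 0, 0], [0, 0, 0, 0], [0, 0, 0, 0], [0, 0, 0, 0], [0, 0, 0, 0]],
  ],
  fingers=30,
  grip_force=20,
)

```text
clock: 21.97
ee_pos: [0.5864, 0.3013, 0.0329]
eef_rot: [0.0, -0.025, 1.0, 0.0]
contact_force: [-2.3, -0.0, 5.6]
width: 0.0383
grip_force: 19.5
```

>>> servo_tool(
  rows=[
    [[0, 0, 0, 0], [0, 0, 0, 0], [0, 0, 0, 0], [0, 0, 0, -0.5], [0, 0, 0, -1], [0, 0, 0, -1], [0, 0, 0, -1], [0, 0, 0, -1], [0, 0, 0, -1], [0, 0, 0, -1], [0, 0, 0, -1], [0, 0, 0, -1]],
  ],
  fingers=55,
)

```text
clock: 22.97
ee_pos: [0.5858, 0.3011, 0.0317]
eef_rot: [-0.0, 0.41, 0.912, -0.0]
contact_force: [0.2, 0.3, -0.8]
width: 0.0548
grip_force: 0.0
```

>>> servo_tool(
  rows=[
    [[0, 0, 0, -1], [0, 0, 0, -1], [0, 0, 0, -1], [0, 0, 0, -1], [0, 0, 0, -1], [0, 0, 0, -1], [0, 0, 0, -0.5], [0, 0, 0, 0], [0, 0, 0, 0], [0, 0, 0, 0], [0, 0, 0, 0]],
  ],
)

```text
clock: 23.88
ee_pos: [0.5859, 0.3011, 0.0319]
eef_rot: [-0.0, 0.689, 0.725, 0.0]
contact_force: [0.1, 0.2, 1.1]
width: 0.0545
grip_force: 0.0
```

>>> servo_tool(
  rows=[
    [[0, 0, 0, 0], [0, 0, 0, 0], [0, 0, 0, 0], [0, 0, 0, 0], [0, 0, 0, 0], [0, 0, 0, 0]],
  ],
  fingers=30,
  grip_force=40,
)

```text
clock: 24.38
ee_pos: [0.5861, 0.3011, 0.0324]
eef_rot: [-0.0, 0.689, 0.725, 0.0]
contact_force: [-1.2, -0.5, 5.6]
width: 0.0368
grip_force: 39.7
```

>>> servo_tool(
  rows=[
    [[0, 0, 0.2, 0], [0, 0, 0.5, 0], [0, 0, 0.7, 0], [0, 0, 0.7, 0], [0, 0, 0, 0], [0, 0, 0, 0], [0, 0, 0, 0]],
  ],
)

```text
clock: 24.97
ee_pos: [0.5854, 0.3012, 0.1156]
eef_rot: [-0.0, 0.689, 0.725, -0.0]
contact_force: [0.2, 0.0, -1.0]
width: 0.0373
grip_force: 40.1
```

Run:
```python
from h import *
go(.5739,.1238,.075,2.75)
```

```text
t 24.97 tcp [0.5854 0.3012 0.1156] yaw 2.9 F [ 0.2  0.  -1. ] w 0.0373 g 40.1
units [-0.29 -4.44 -1.01 -0.02]
```

>>> servo_tool(
  rows=[
    [[-0.04, -0.5, 0, 0], [-0.05, -0.8, 0, 0], [-0.05, -0.8, 0, 0], [-0.05, -0.8, 0, 0], [-0.05, -0.8, 0, 0], [-0.05, -0.74, 0, 0], [0, 0, -0.4, 0], [0, 0, -0.6, 0], [0, 0, -0.35, 0], [0, 0, 0, 0], [0, 0, 0, 0], [0, 0, 0, 0]],
  ],
)

```text
clock: 25.97
ee_pos: [0.5746, 0.1238, 0.0622]
eef_rot: [0.0, 0.689, 0.725, -0.0]
contact_force: [-0.1, 1.0, -0.7]
width: 0.037
grip_force: 40.2
```

>>> servo_tool(
  rows=[
    [[0, 0, 0, 0], [0, 0, 0, 0]],
  ],
)

```text
clock: 26.13
ee_pos: [0.575, 0.1239, 0.0628]
eef_rot: [0.0, 0.689, 0.725, 0.001]
contact_force: [-0.3, 0.8, -0.3]
width: 0.0371
grip_force: 40.2
```

Run:
```python
from h import *
go(.5739,.1238,.0484,2.75)
```

```text
t 26.13 tcp [0.575  0.1239 0.0628] yaw 2.91 F [-0.3  0.8 -0.3] w 0.0371 g 40.2
units [-0.03 -0.   -0.36 -0.03]
```

>>> servo_tool(
  rows=[
    [[-0.02, 0, -0.1, 0], [0, 0, -0.1, 0], [0, 0, -0.05, 0], [0, 0, -0.05, 0], [0, 0, 0, 0], [0, 0, 0, 0]],
  ],
)

```text
clock: 26.63
ee_pos: [0.5735, 0.1234, 0.0497]
eef_rot: [-0.0, 0.689, 0.725, -0.0]
contact_force: [0.3, 0.8, -0.2]
width: 0.0369
grip_force: 40.2
```

>>> servo_tool(
  rows=[
    [[0, 0, -0.05, 0], [0, 0, -0.04, 0], [0, 0, 0, 0], [0, 0, 0, 0]],
  ],
)

```text
clock: 26.97
ee_pos: [0.5739, 0.1234, 0.0482]
eef_rot: [-0.001, 0.689, 0.724, 0.001]
contact_force: [-5.9, 0.1, 19.2]
width: 0.0372
grip_force: 42.5
```

>>> servo_tool(
  rows=[
    [[0, 0, 0, 0], [0, 0, 0, 0], [0, 0, 0, 0], [0, 0, 0.4, 0], [0, 0, 0.8, 0], [0, 0, 0.7, 0], [-0.3, 0.5, 0, 0], [-0.5, 0.8, 0, 0], [-0.5, 0.8, 0, 0], [-0.6, 0.8, 0, 0], [-0.6, 0.8, 0, 0], [-0.6, 0.8, 0, 0]],
  ],
  fingers=55,
)

```text
clock: 27.97
ee_pos: [0.4482, 0.3048, 0.1222]
eef_rot: [0.0, 0.689, 0.725, -0.0]
contact_force: [0.7, 0.7, -0.6]
width: 0.0552
grip_force: 0.0
```

>>> servo_tool(
  rows=[
    [[-0.03, 0.14, -0.5, 0], [0, 0, -0.6, 0], [0, 0, -0.3, 0], [0, 0, 0, 0], [0, 0, 0, 0], [0, 0, 0, 0], [0, 0, 0, 0]],
  ],
)

```text
clock: 28.55
ee_pos: [0.4495, 0.3087, 0.0674]
eef_rot: [0.0, 0.69, 0.724, 0.001]
contact_force: [-0.3, -0.3, 1.1]
width: 0.0547
grip_force: 0.0
```

Run:
```python
from h import *
go(.4489,.3087,.0328,2.75)
```

```text
t 28.55 tcp [0.4495 0.3087 0.0674] yaw 2.78 F [-0.3 -0.3  1.1] w 0.0547 g 0.0
units [-0.02 -0.   -0.86 -0.01]
```

>>> servo_tool(
  rows=[
    [[-0.01, 0, -0.3, 0], [0, 0, -0.3, 0], [0, 0, -0.2, 0], [0, 0, -0.07, 0], [0, 0, 0, 0], [0, 0, 0, 0], [0, 0, 0, 0]],
  ],
)

```text
clock: 29.13
ee_pos: [0.4482, 0.3091, 0.0317]
eef_rot: [0.0, 0.689, 0.725, 0.0]
contact_force: [0.4, -0.3, 0.7]
width: 0.0551
grip_force: 0.0
```

>>> servo_tool(
  rows=[
    [[0, 0, 0, 0], [0, 0, 0, 0], [0, 0, 0, 0], [0, 0, 0, 0], [0, 0, 0, 0], [0, 0, 0, 0]],
  ],
  fingers=30,
  grip_force=20,
)

```text
clock: 29.63
ee_pos: [0.4483, 0.3093, 0.032]
eef_rot: [-0.0, 0.689, 0.725, 0.0]
contact_force: [-1.8, -0.1, 5.9]
width: 0.0384
grip_force: 19.8
```

>>> servo_tool(
  rows=[
    [[0, 0, 0, 0], [0, 0, 0, 0], [0, 0, 0, 0], [0, 0, 0, 0.5], [0, 0, 0, 1], [0, 0, 0, 1], [0, 0, 0, 1], [0, 0, 0, 1], [0, 0, 0, 1], [0, 0, 0, 1], [0, 0, 0, 1], [0, 0, 0, 1]],
  ],
  fingers=55,
)

```text
clock: 30.63
ee_pos: [0.4479, 0.309, 0.0314]
eef_rot: [-0.0, 0.308, 0.952, -0.0]
contact_force: [-0.2, -0.9, -1.2]
width: 0.055
grip_force: 0.0
```

>>> servo_tool(
  rows=[
    [[0, 0, 0, 1], [0, 0, 0, 1], [0, 0, 0, 1], [0, 0, 0, 1], [0, 0, 0, 1], [0, 0, 0, 1], [0, 0, 0, 0.5], [0, 0, 0, 0], [0, 0, 0, 0], [0, 0, 0, 0], [0, 0, 0, 0]],
  ],
)

```text
clock: 31.55
ee_pos: [0.4479, 0.3091, 0.0314]
eef_rot: [-0.0, -0.025, 1.0, -0.0]
contact_force: [0.1, -0.1, -0.8]
width: 0.055
grip_force: 0.0
```

>>> servo_tool(
  rows=[
    [[0, 0, 0, 0], [0, 0, 0, 0], [0, 0, 0, 0], [0, 0, 0, 0], [0, 0, 0, 0], [0, 0, 0, 0]],
  ],
  fingers=30,
  grip_force=40,
)

```text
clock: 32.05
ee_pos: [0.448, 0.3092, 0.0319]
eef_rot: [-0.0, -0.025, 1.0, 0.0]
contact_force: [-1.2, -0.5, 5.6]
width: 0.0373
grip_force: 39.5
```

>>> servo_tool(
  rows=[
    [[0, 0, 0.2, 0], [0, 0, 0.5, 0], [0, 0, 0.7, 0], [0, 0, 0.7, 0], [0, 0, 0, 0], [0, 0, 0, 0], [0, 0, 0, 0]],
  ],
)

```text
clock: 32.63
ee_pos: [0.4475, 0.309, 0.1153]
eef_rot: [-0.0, -0.025, 1.0, -0.0]
contact_force: [0.5, -0.5, 0.0]
width: 0.0373
grip_force: 40.2
```

Run:
```python
from h import *
go(.5144,-.0078,.062,92.75)
```

```text
t 32.63 tcp [0.4475 0.309  0.1153] yaw 92.89 F [ 0.5 -0.5  0. ] w 0.0373 g 40.2
units [ 1.67 -7.92 -1.33 -0.02]
```

>>> servo_tool(
  rows=[
    [[0.11, -0.5, 0, 0], [0.16, -0.75, 0, 0], [0.16, -0.75, 0, 0], [0.16, -0.75, 0, 0], [0.16, -0.75, 0, 0], [0.16, -0.75, 0, 0], [0.16, -0.75, 0, 0], [0.16, -0.75, 0, 0], [0.16, -0.75, 0, 0], [0.16, -0.75, 0, 0], [0.12, -0.67, 0, 0], [0, 0, -0.4, 0]],
  ],
)

```text
clock: 33.63
ee_pos: [0.5163, -0.0145, 0.1005]
eef_rot: [0.002, -0.021, 1.0, -0.002]
contact_force: [-0.0, -0.5, -0.6]
width: 0.037
grip_force: 40.2
```

>>> servo_tool(
  rows=[
    [[0, 0, -0.5, 0], [0, 0, -0.3, 0], [0, 0, -0.1, 0], [0, 0, 0, 0], [0, 0, 0, 0], [0, 0, 0, 0], [0, 0, 0, 0]],
  ],
)

```text
clock: 34.22
ee_pos: [0.5153, -0.0075, 0.0641]
eef_rot: [0.001, -0.025, 1.0, 0.0]
contact_force: [0.1, 0.3, -0.4]
width: 0.0373
grip_force: 40.2
```

Run:
```python
from h import *
go(.5144,-.0078,.0479,92.75)
```

```text
t 34.22 tcp [ 0.5153 -0.0075  0.0641] yaw 92.89 F [ 0.1  0.3 -0.4] w 0.0373 g 40.2
units [-0.02 -0.01 -0.41 -0.02]
```

>>> servo_tool(
  rows=[
    [[-0.02, 0, -0.1, 0], [0, 0, -0.1, 0], [0, 0, -0.1, 0], [0, 0, -0.05, 0], [0, 0, 0, 0], [0, 0, 0, 0], [0, 0, 0, 0]],
  ],
)

```text
clock: 34.8
ee_pos: [0.514, -0.0077, 0.0495]
eef_rot: [-0.0, -0.025, 1.0, -0.0]
contact_force: [0.8, 0.3, -0.0]
width: 0.037
grip_force: 40.2
```

>>> servo_tool(
  rows=[
    [[0, 0, -0.04, 0], [0, 0, -0.03, 0], [0, 0, 0, 0], [0, 0, 0, 0]],
  ],
)

```text
clock: 35.13
ee_pos: [0.5143, -0.0077, 0.0478]
eef_rot: [0.0, -0.025, 1.0, 0.0]
contact_force: [-3.4, -0.6, 12.8]
width: 0.0369
grip_force: 41.7
```

>>> servo_tool(
  rows=[
    [[0, 0, 0, 0], [0, 0, 0, 0], [0, 0, 0, 0], [0, 0, 0.4, 0], [0, 0, 0.8, 0], [0, 0, 0.7, 0], [0, 0.5, 0, 0], [0, 0.7, 0, 0], [0, 0.75, 0, 0]],
  ],
  fingers=55,
)

```text
clock: 35.88
ee_pos: [0.5143, 0.0701, 0.1234]
eef_rot: [0.001, -0.024, 1.0, 0.0]
contact_force: [0.6, 1.2, 0.4]
width: 0.055
grip_force: 0.0
```

```bash
cat > mat.py <<'E'
from h import *
im=capture("top"); cv2.imwrite("pics/tm.png",im)
for b in blobs(im,(70,176,165,290)):
  c=ray2w("top",b[0],.011)[:2]+[0,.0025]; P=[ray2w("top",p,.011) for p in b[5]]; e=P[1]-P[0]
  print(c.round(4),(b[2]*2.6).round(1),np.degrees(np.arctan2(e[1],e[0])).round(1))
E
python3 mat.py
```

```text
[0.4543 0.3864] [27.3 34.2] -91.1
[0.5176 0.3057] [26.9 31.6] -91.0
[0.5933 0.3776] [36.  39.9] -91.0
```

>>> servo_tool(
  rows=[
    [[0.01, 0.8, 0, 0], [0.01, 0.8, 0, 0], [0.01, 0.8, 0, 0], [0.01, 0.8, 0, 0], [0.01, 0.8, 0, 0], [0.02, 0.8, 0, 0], [0.02, 0.7, 0, 0], [0, 0.4, 0, 0], [0, 0, 0, 0], [0, 0, 0, 0], [0, 0, 0, 0], [0, 0, 0, 0]],
  ],
  fingers=45,
)

```text
clock: 36.93
ee_pos: [0.5179, 0.3039, 0.1226]
eef_rot: [-0.0, -0.024, 1.0, -0.001]
contact_force: [0.3, -0.3, 0.1]
width: 0.045
grip_force: 0.0
```

Run:
```python
from h import *
go(.5177,.306,.0328,92.75)
```

```text
t 36.93 tcp [0.5179 0.3039 0.1226] yaw 92.72 F [ 0.3 -0.3  0.1] w 0.045 g 0.0
units [-0.01  0.05 -2.25  0.  ]
```

>>> servo_tool(
  rows=[
    [[-0.01, 0.04, -0.4, 0], [0, 0, -0.6, 0], [0, 0, -0.6, 0], [0, 0, -0.4, 0], [0, 0, -0.15, 0], [0, 0, -0.08, 0], [0, 0, 0, 0], [0, 0, 0, 0], [0, 0, 0, 0]],
  ],
)

```text
clock: 37.68
ee_pos: [0.518, 0.3081, 0.0347]
eef_rot: [0.001, -0.025, 1.0, 0.001]
contact_force: [-0.1, 0.8, 0.1]
width: 0.0447
grip_force: 0.0
```

>>> servo_tool(
  rows=[
    [[0, 0, 0, 0], [0, 0, 0, 0], [0, 0, 0, 0], [0, 0, 0, 0], [0, 0, 0, 0], [0, 0, 0, 0]],
  ],
  fingers=20,
  grip_force=20,
)

```text
clock: 38.18
ee_pos: [0.5177, 0.3082, 0.0346]
eef_rot: [0.001, -0.025, 1.0, 0.0]
contact_force: [-0.2, -1.4, 5.8]
width: 0.0279
grip_force: 19.3
```

>>> servo_tool(
  rows=[
    [[0, 0, 0, 0], [0, 0, 0, 0], [0, 0, 0, 0], [0, 0, 0, -0.5], [0, 0, 0, -1], [0, 0, 0, -1], [0, 0, 0, -1], [0, 0, 0, -1], [0, 0, 0, -1], [0, 0, 0, -1], [0, 0, 0, -1], [0, 0, 0, -1]],
  ],
  fingers=45,
)

```text
clock: 39.18
ee_pos: [0.517, 0.308, 0.0334]
eef_rot: [-0.0, 0.41, 0.912, -0.0]
contact_force: [0.6, 0.4, -0.3]
width: 0.0448
grip_force: 0.0
```

>>> servo_tool(
  rows=[
    [[0, 0, 0, -1], [0, 0, 0, -1], [0, 0, 0, -1], [0, 0, 0, -1], [0, 0, 0, -1], [0, 0, 0, -1], [0, 0, 0, -0.5], [0, 0, 0, 0], [0, 0, 0, 0], [0, 0, 0, 0], [0, 0, 0, 0]],
  ],
)

```text
clock: 40.1
ee_pos: [0.5171, 0.3079, 0.0335]
eef_rot: [-0.0, 0.689, 0.725, 0.0]
contact_force: [0.7, 0.1, 0.4]
width: 0.045
grip_force: 0.0
```

>>> servo_tool(
  rows=[
    [[0, 0, 0, 0], [0, 0, 0, 0], [0, 0, 0, 0], [0, 0, 0, 0], [0, 0, 0, 0], [0, 0, 0, 0]],
  ],
  fingers=20,
  grip_force=40,
)

```text
clock: 40.6
ee_pos: [0.5173, 0.3079, 0.0339]
eef_rot: [-0.0, 0.689, 0.725, 0.0]
contact_force: [-1.8, -0.6, 5.1]
width: 0.0268
grip_force: 39.2
```

>>> servo_tool(
  rows=[
    [[0, 0, 0.2, 0], [0, 0, 0.5, 0], [0, 0, 0.7, 0], [0, 0, 0.7, 0], [0, 0, 0, 0], [0, 0, 0, 0], [0, 0, 0, 0]],
  ],
)

```text
clock: 41.18
ee_pos: [0.5167, 0.308, 0.1173]
eef_rot: [-0.0, 0.689, 0.725, -0.0]
contact_force: [-0.8, 0.4, -0.6]
width: 0.0266
grip_force: 39.4
```

Run:
```python
from h import *
go(.5767,.0602,.063,2.75)
```

```text
t 41.18 tcp [0.5167 0.308  0.1173] yaw 2.9 F [-0.8  0.4 -0.6] w 0.0266 g 39.4
units [ 1.5  -6.2  -1.36 -0.03]
```

>>> servo_tool(
  rows=[
    [[0.1, -0.5, 0, 0], [0.2, -0.75, 0, 0], [0.2, -0.75, 0, 0], [0.2, -0.75, 0, 0], [0.2, -0.75, 0, 0], [0.2, -0.75, 0, 0], [0.2, -0.75, 0, 0], [0.2, -0.75, 0, 0], [0, -0.45, 0, 0], [0, 0, -0.4, 0], [0, 0, -0.5, 0], [0, 0, -0.3, 0]],
  ],
)

```text
clock: 42.18
ee_pos: [0.5756, 0.0594, 0.0669]
eef_rot: [-0.001, 0.689, 0.724, -0.001]
contact_force: [0.1, 1.8, -0.9]
width: 0.0263
grip_force: 39.4
```

>>> servo_tool(
  rows=[
    [[0, 0, -0.1, 0], [0, 0, 0, 0], [0, 0, 0, 0], [0, 0, 0, 0], [0, 0, 0, 0], [0, 0, 0, 0]],
  ],
)

```text
clock: 42.68
ee_pos: [0.5776, 0.0601, 0.0662]
eef_rot: [0.0, 0.689, 0.725, 0.001]
contact_force: [-0.4, 0.5, 0.0]
width: 0.026
grip_force: 39.4
```

Run:
```python
from h import *
go(.5767,.0602,.0499,2.75)
```

```text
t 42.68 tcp [0.5776 0.0601 0.0662] yaw 2.9 F [-0.4  0.5  0. ] w 0.026 g 39.4
units [-0.02  0.   -0.41 -0.02]
```

>>> servo_tool(
  rows=[
    [[-0.02, 0, -0.1, 0], [0, 0, -0.1, 0], [0, 0, -0.1, 0], [0, 0, -0.05, 0], [0, 0, 0, 0], [0, 0, 0, 0], [0, 0, 0, 0]],
  ],
)

```text
clock: 43.27
ee_pos: [0.5764, 0.0599, 0.0515]
eef_rot: [-0.0, 0.689, 0.725, -0.0]
contact_force: [0.1, -0.1, -1.8]
width: 0.0266
grip_force: 39.4
```

>>> servo_tool(
  rows=[
    [[0, 0, -0.04, 0], [0, 0, -0.03, 0], [0, 0, 0, 0], [0, 0, 0, 0]],
  ],
)

```text
clock: 43.6
ee_pos: [0.5766, 0.0598, 0.0498]
eef_rot: [-0.0, 0.689, 0.725, 0.0]
contact_force: [-5.0, 0.6, 11.2]
width: 0.0267
grip_force: 41.0
```

>>> servo_tool(
  rows=[
    [[0, 0, 0, 0], [0, 0, 0, 0], [0, 0, 0, 0], [0, 0, 0.4, 0], [0, 0, 0.8, 0], [0, 0, 0.6, 0], [-0.2, 0.5, 0, 0], [-0.3, 0.7, 0, 0], [-0.3, 0.75, 0, 0], [-0.3, 0.75, 0, 0], [-0.3, 0.75, 0, 0], [-0.3, 0.75, 0, 0]],
  ],
  fingers=45,
)

```text
clock: 44.6
ee_pos: [0.5075, 0.2292, 0.1206]
eef_rot: [-0.0, 0.689, 0.725, -0.0]
contact_force: [0.8, 0.3, -0.3]
width: 0.0449
grip_force: 0.0
```

>>> servo_tool(
  rows=[
    [[-0.3, 0.75, 0, 0], [-0.3, 0.75, 0, 0], [-0.3, 0.75, 0, 0], [-0.3, 0.75, 0, 0], [-0.16, 0.7, 0, 0], [0, 0.3, 0, 0], [0, 0, -0.5, 0], [0, 0, -0.5, 0], [0, 0, 0, 0], [0, 0, 0, 0], [0, 0, 0, 0], [0, 0, 0, 0]],
  ],
)

```text
clock: 45.6
ee_pos: [0.455, 0.3877, 0.0819]
eef_rot: [0.0, 0.69, 0.724, 0.001]
contact_force: [0.2, -0.4, -0.5]
width: 0.045
grip_force: 0.0
```

```bash
python3 - <<'E'
from h import *
go(.4540,.388,.0325,2.75)
E
python3 mat.py
```

```text
t 45.6 tcp [0.455  0.3877 0.0819] yaw 2.82 F [ 0.2 -0.4 -0.5] w 0.045 g 0.0
units [-0.03  0.01 -1.23 -0.01]
[0.454  0.3876] [36.2 37.7] -44.2
[0.4526 0.4391] [162.1  67.2] -91.0
[0.5933 0.3777] [35.9 41.3] -88.9
```

>>> servo_tool(
  rows=[
    [[-0.02, 0, -0.4, 0], [0, 0, -0.4, 0], [0, 0, -0.25, 0], [0, 0, -0.12, 0], [0, 0, -0.06, 0], [0, 0, 0, 0], [0, 0, 0, 0], [0, 0, 0, 0]],
  ],
)

```text
clock: 46.32
ee_pos: [0.4536, 0.3882, 0.0322]
eef_rot: [0.0, 0.689, 0.725, 0.001]
contact_force: [0.1, 0.6, 0.2]
width: 0.0447
grip_force: 0.0
```

>>> servo_tool(
  rows=[
    [[0, 0, 0, 0], [0, 0, 0, 0], [0, 0, 0, 0], [0, 0, 0, 0], [0, 0, 0, 0], [0, 0, 0, 0]],
  ],
  fingers=20,
  grip_force=20,
)

```text
clock: 46.82
ee_pos: [0.4535, 0.3882, 0.0322]
eef_rot: [-0.0, 0.689, 0.725, 0.0]
contact_force: [-0.5, -0.4, 5.5]
width: 0.0285
grip_force: 19.5
```

>>> servo_tool(
  rows=[
    [[0, 0, 0, 0], [0, 0, 0, 0], [0, 0, 0, 0], [0, 0, 0, 0.5], [0, 0, 0, 1], [0, 0, 0, 1], [0, 0, 0, 1], [0, 0, 0, 1], [0, 0, 0, 1], [0, 0, 0, 1], [0, 0, 0, 1], [0, 0, 0, 1]],
  ],
  fingers=45,
)

```text
clock: 47.82
ee_pos: [0.4531, 0.3878, 0.0313]
eef_rot: [-0.0, 0.308, 0.952, -0.0]
contact_force: [0.6, 0.1, -0.2]
width: 0.0448
grip_force: 0.0
```

>>> servo_tool(
  rows=[
    [[0, 0, 0, 1], [0, 0, 0, 1], [0, 0, 0, 1], [0, 0, 0, 1], [0, 0, 0, 1], [0, 0, 0, 1], [0, 0, 0, 0.5], [0, 0, 0, 0], [0, 0, 0, 0], [0, 0, 0, 0], [0, 0, 0, 0]],
  ],
)

```text
clock: 48.73
ee_pos: [0.4531, 0.3879, 0.0314]
eef_rot: [-0.0, -0.025, 1.0, -0.0]
contact_force: [-0.7, 0.5, -0.4]
width: 0.0449
grip_force: 0.0
```

>>> servo_tool(
  rows=[
    [[0, 0, 0, 0], [0, 0, 0, 0], [0, 0, 0, 0], [0, 0, 0, 0], [0, 0, 0, 0], [0, 0, 0, 0]],
  ],
  fingers=20,
  grip_force=40,
)

```text
clock: 49.23
ee_pos: [0.4532, 0.388, 0.0317]
eef_rot: [0.0, -0.025, 1.0, 0.0]
contact_force: [-1.1, -0.1, 4.2]
width: 0.0274
grip_force: 39.3
```

>>> servo_tool(
  rows=[
    [[0, 0, 0.2, 0], [0, 0, 0.5, 0], [0, 0, 0.7, 0], [0, 0, 0.7, 0], [0, 0, 0, 0], [0, 0, 0, 0], [0, 0, 0, 0]],
  ],
)

```text
clock: 49.82
ee_pos: [0.4528, 0.3877, 0.1153]
eef_rot: [-0.0, -0.025, 1.0, -0.0]
contact_force: [-0.0, -0.1, 0.1]
width: 0.0274
grip_force: 39.4
```

Run:
```python
from h import *
go(.5115,.0575,.063,92.75)
```

```text
t 49.82 tcp [0.4528 0.3877 0.1153] yaw 92.89 F [-0.  -0.1  0.1] w 0.0274 g 39.4
units [ 1.47 -8.26 -1.31 -0.02]
```

>>> servo_tool(
  rows=[
    [[0.09, -0.5, 0, 0], [0.14, -0.75, 0, 0], [0.14, -0.75, 0, 0], [0.14, -0.75, 0, 0], [0.14, -0.75, 0, 0], [0.14, -0.75, 0, 0], [0.14, -0.75, 0, 0], [0.14, -0.75, 0, 0], [0.14, -0.75, 0, 0], [0.14, -0.75, 0, 0], [0.12, -0.65, 0, 0], [0, -0.36, 0, 0]],
  ],
)

```text
clock: 50.82
ee_pos: [0.5116, 0.0534, 0.1144]
eef_rot: [-0.001, -0.023, 1.0, -0.001]
contact_force: [-0.0, -0.3, -0.3]
width: 0.0274
grip_force: 39.5
```

>>> servo_tool(
  rows=[
    [[0, 0, -0.4, 0], [0, 0, -0.5, 0], [0, 0, -0.3, 0], [0, 0, -0.1, 0], [0, 0, 0, 0], [0, 0, 0, 0], [0, 0, 0, 0], [0, 0, 0, 0]],
  ],
)

```text
clock: 51.48
ee_pos: [0.5125, 0.0577, 0.0642]
eef_rot: [0.001, -0.025, 1.0, 0.0]
contact_force: [0.2, -0.3, -0.2]
width: 0.0271
grip_force: 39.5
```

Run:
```python
from h import *
go(.5115,.0575,.0477,92.75)
```

```text
t 51.48 tcp [0.5125 0.0577 0.0642] yaw 92.89 F [ 0.2 -0.3 -0.2] w 0.0271 g 39.5
units [-0.02 -0.   -0.41 -0.02]
```

>>> servo_tool(
  rows=[
    [[-0.02, 0, -0.1, 0], [0, 0, -0.1, 0], [0, 0, -0.1, 0], [0, 0, -0.05, 0], [0, 0, 0, 0], [0, 0, 0, 0], [0, 0, 0, 0]],
  ],
)

```text
clock: 52.07
ee_pos: [0.5112, 0.0575, 0.0495]
eef_rot: [-0.0, -0.025, 1.0, -0.0]
contact_force: [0.1, -1.0, -0.2]
width: 0.0272
grip_force: 39.5
```

>>> servo_tool(
  rows=[
    [[0, 0, -0.04, 0], [0, 0, -0.03, 0], [0, 0, 0, 0], [0, 0, 0, 0]],
  ],
)

```text
clock: 52.4
ee_pos: [0.5115, 0.0575, 0.0476]
eef_rot: [0.0, -0.025, 1.0, 0.0]
contact_force: [-3.1, 0.0, 12.0]
width: 0.0271
grip_force: 40.6
```

>>> servo_tool(
  rows=[
    [[0, 0, 0, 0], [0, 0, 0, 0], [0, 0, 0, 0], [0, 0, 0.4, 0], [0, 0, 0.8, 0], [0, 0, 0.6, 0], [0.1, 0.5, 0, 0], [0.2, 0.75, 0, 0]],
  ],
  fingers=52,
)

```text
clock: 53.07
ee_pos: [0.5238, 0.1049, 0.1204]
eef_rot: [0.001, -0.022, 1.0, -0.0]
contact_force: [0.3, 0.3, -0.6]
width: 0.052
grip_force: 0.0
```

```bash
python3 mat.py
python3 - <<'E'
from h import *
from scipy.ndimage import map_coordinates
from scipy.optimize import minimize
im=cv2.imread("pics/tm.png")
# yaw by fitting top-face+side silhouette: maximise inside/outside contrast of hull of projected box
g=im[180:222,88:126].max(2).astype(np.float32)
s=8; G=cv2.resize(g,None,fx=s,fy=s,interpolation=cv2.INTER_CUBIC)
dark=np.clip((110-G)/60,0,1)
def f(p):
    a=p[2]; c,sn=np.cos(a),np.sin(a); P=[]
    for z in(.002,.020):
        for x,y in((1,1),(1,-1),(-1,1),(-1,-1)):
            X=p[0]+.018*(c*x-sn*y); Y=p[1]+.018*(sn*x+c*y); P.append(((w2p("top",[X,Y,z])-[88,180])+.5)*s-.5)
    h=cv2.convexHull(np.float32(P)); m=np.zeros(G.shape,np.float32); cv2.fillConvexPoly(m,np.int32(np.round(h*16)),1.,cv2.LINE_AA,4)
    return np.abs(m-dark).sum()
best=min(((f((x,y,np.radians(a))),x,y,a) for a in range(-14,15,2) for x in np.arange(.589,.599,.001) for y in np.arange(.371,.381,.001)))
print(best)
r=minimize(f,[best[1],best[2],np.radians(best[3])],method="Nelder-Mead",options=dict(initial_simplex=np.array([[best[1]+i,best[2]+j,np.radians(best[3])+k] for i,j,k in((0,0,0),(.001,0,0),(0,.001,0),(0,0,.03))])))
print(r.x[:2],np.degrees(r.x[2]),r.fun)
cv2.imwrite("pics/sq.png",cv2.resize(im[180:222,88:126],None,fx=12,fy=12,interpolation=cv2.INTER_CUBIC))
E
```

```text
[0.5933 0.3778] [36.  39.9] -91.0
(np.float32(4049.7979), np.float64(0.593), np.float64(0.375), 0)
[0.59336232 0.37525599] -0.9324455130498497 3981.550048828125
```

View pics/sq.png

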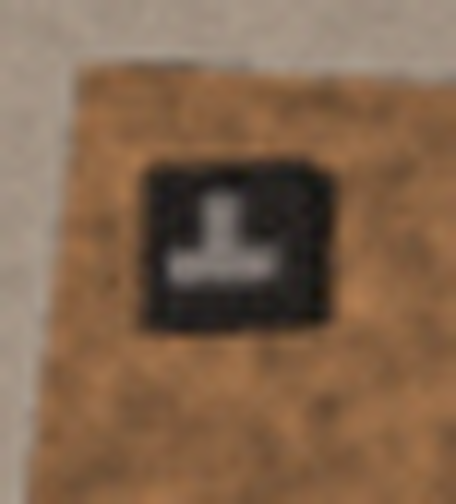

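The square at (238,245) in the crop lies nearly world-aligned, and the fit gives a yaw of -0.9°.

>>> servo_tool(
  rows=[
    [[0.2, 0.75, 0, -0.1], [0.2, 0.75, 0, -0.1], [0.2, 0.75, 0, -0.1], [0.2, 0.75, 0, -0.1], [0.2, 0.75, 0, -0.1], [0.2, 0.75, 0, -0.1], [0.2, 0.75, 0, -0.03], [0.2, 0.75, 0, 0], [0.15, 0.5, 0, 0], [0, 0.28, -0.4, 0], [0, 0, -0.6, 0], [0, 0, 0, 0]],
  ],
)

```text
clock: 54.12
ee_pos: [0.5898, 0.3786, 0.0736]
eef_rot: [-0.003, 0.007, 1.0, -0.002]
contact_force: [-1.5, -1.0, -0.2]
width: 0.0523
grip_force: 0.0
```

>>> servo_tool(
  rows=[
    [[0, 0, 0, 0], [0, 0, 0, 0], [0, 0, 0, 0], [0, 0, 0, 0]],
  ],
)

```text
clock: 54.45
ee_pos: [0.5941, 0.3784, 0.0803]
eef_rot: [0.001, 0.008, 1.0, 0.001]
contact_force: [0.1, -0.6, 0.4]
width: 0.052
grip_force: 0.0
```

Run:
```python
from h import *
go(.5933,.3787,.0325,89.1)
```

```text
t 54.45 tcp [0.5941 0.3784 0.0803] yaw 89.04 F [ 0.1 -0.6  0.4] w 0.052 g 0.0
units [-0.02  0.01 -1.19  0.01]
```

>>> servo_tool(
  rows=[
    [[-0.02, 0, -0.4, 0], [0, 0, -0.4, 0], [0, 0, -0.25, 0], [0, 0, -0.1, 0], [0, 0, -0.05, 0], [0, 0, 0, 0], [0, 0, 0, 0], [0, 0, 0, 0]],
  ],
)

```text
clock: 55.12
ee_pos: [0.5929, 0.3789, 0.0314]
eef_rot: [0.0, 0.008, 1.0, 0.0]
contact_force: [-0.7, 0.4, 0.4]
width: 0.0519
grip_force: 0.0
```

>>> servo_tool(
  rows=[
    [[0, 0, 0, 0], [0, 0, 0, 0], [0, 0, 0, 0], [0, 0, 0, 0], [0, 0, 0, 0], [0, 0, 0, 0]],
  ],
  fingers=26,
  grip_force=20,
)

```text
clock: 55.62
ee_pos: [0.5928, 0.379, 0.0314]
eef_rot: [0.0, 0.008, 1.0, 0.0]
contact_force: [-0.9, 0.3, 5.9]
width: 0.0351
grip_force: 20.6
```

>>> servo_tool(
  rows=[
    [[0, 0, 0, 0], [0, 0, 0, 0], [0, 0, 0, 0], [0, 0, 0, 0], [0, 0, 0, -0.5], [0, 0, 0, -1], [0, 0, 0, -1], [0, 0, 0, -1], [0, 0, 0, -1], [0, 0, 0, -1], [0, 0, 0, -1], [0, 0, 0, -1]],
  ],
  fingers=62,
)

```text
clock: 56.62
ee_pos: [0.5922, 0.3787, 0.0305]
eef_rot: [-0.0, 0.392, 0.92, -0.0]
contact_force: [-0.7, 1.1, 0.2]
width: 0.0618
grip_force: 0.0
```

>>> servo_tool(
  rows=[
    [[0, 0, 0, -1], [0, 0, 0, -1], [0, 0, 0, -1], [0, 0, 0, -1], [0, 0, 0, -1], [0, 0, 0, -1], [0, 0, 0, -1], [0, 0, 0, -0.5], [0, 0, 0, 0], [0, 0, 0, 0], [0, 0, 0, 0], [0, 0, 0, 0]],
  ],
)

```text
clock: 57.62
ee_pos: [0.5924, 0.3787, 0.0307]
eef_rot: [-0.0, 0.712, 0.702, 0.0]
contact_force: [-1.2, 0.5, 0.3]
width: 0.0619
grip_force: 0.0
```

>>> servo_tool(
  rows=[
    [[0, 0, 0, 0], [0, 0, 0, 0], [0, 0, 0, 0], [0, 0, 0, 0], [0, 0, 0, 0], [0, 0, 0, 0], [0, 0, 0, 0]],
  ],
  fingers=26,
  grip_force=40,
)

```text
clock: 58.2
ee_pos: [0.5927, 0.3788, 0.0311]
eef_rot: [0.0, 0.713, 0.702, 0.0]
contact_force: [0.7, 0.3, 4.0]
width: 0.0344
grip_force: 40.3
```

>>> servo_tool(
  rows=[
    [[0, 0, 0.2, 0], [0, 0, 0.5, 0], [0, 0, 0.7, 0], [0, 0, 0.7, 0], [0, 0, 0, 0], [0, 0, 0, 0], [0, 0, 0, 0]],
  ],
)

```text
clock: 58.78
ee_pos: [0.5916, 0.3788, 0.1142]
eef_rot: [-0.0, 0.713, 0.702, -0.0]
contact_force: [0.1, 0.4, -1.5]
width: 0.0347
grip_force: 40.0
```

Run:
```python
from h import *
go(.5800,-.0048,.062,2.75)
```

```text
t 58.78 tcp [0.5916 0.3788 0.1142] yaw -0.88 F [ 0.1  0.4 -1.5] w 0.0347 g 40.0
units [-0.29 -9.59 -1.31  0.61]
```

>>> servo_tool(
  rows=[
    [[-0.02, -0.5, 0, 0.05], [-0.02, -0.75, 0, 0.05], [-0.02, -0.75, 0, 0.05], [-0.02, -0.75, 0, 0.05], [-0.02, -0.75, 0, 0.05], [-0.02, -0.75, 0, 0.05], [-0.02, -0.75, 0, 0.05], [-0.02, -0.75, 0, 0.05], [-0.02, -0.75, 0, 0.05], [-0.02, -0.75, 0, 0.05], [-0.03, -0.75, 0, 0.05], [-0.03, -0.75, 0, 0.05]],
  ],
)

```text
clock: 59.78
ee_pos: [0.5806, 0.0275, 0.1134]
eef_rot: [-0.001, 0.69, 0.724, -0.001]
contact_force: [-0.2, -0.5, -0.5]
width: 0.0344
grip_force: 40.0
```

>>> servo_tool(
  rows=[
    [[-0.03, -0.6, 0, 0], [0, -0.24, -0.2, 0], [0, 0, -0.4, 0], [0, 0, -0.4, 0], [0, 0, -0.25, 0], [0, 0, 0, 0], [0, 0, 0, 0], [0, 0, 0, 0], [0, 0, 0, 0], [0, 0, 0, 0]],
  ],
)

```text
clock: 60.62
ee_pos: [0.5813, -0.0047, 0.0654]
eef_rot: [0.0, 0.69, 0.724, 0.0]
contact_force: [0.1, -0.5, -0.2]
width: 0.0343
grip_force: 40.0
```

Run:
```python
from h import *
go(.5800,-.0048,.0471,2.7)
```

```text
t 60.62 tcp [ 0.5813 -0.0047  0.0654] yaw 2.72 F [ 0.1 -0.5 -0.2] w 0.0343 g 40.0
units [-0.03 -0.   -0.46 -0.  ]
```

>>> servo_tool(
  rows=[
    [[-0.02, 0, -0.1, 0], [0, 0, -0.1, 0], [0, 0, -0.1, 0], [0, 0, -0.08, 0], [0, 0, 0, 0], [0, 0, 0, 0], [0, 0, 0, 0]],
  ],
)

```text
clock: 61.2
ee_pos: [0.58, -0.005, 0.0495]
eef_rot: [0.0, 0.69, 0.724, -0.0]
contact_force: [0.6, -0.6, -0.6]
width: 0.0343
grip_force: 40.0
```

>>> servo_tool(
  rows=[
    [[0, 0, -0.04, 0], [0, 0, -0.04, 0], [0, 0, 0, 0], [0, 0, 0, 0]],
  ],
)

```text
clock: 61.53
ee_pos: [0.5802, -0.005, 0.047]
eef_rot: [-0.0, 0.69, 0.724, 0.0]
contact_force: [-1.9, 0.7, 5.7]
width: 0.0344
grip_force: 40.7
```

>>> servo_tool(
  rows=[
    [[0, 0, 0, 0], [0, 0, 0, 0], [0, 0, 0, 0], [0, 0, 0.4, 0], [0, 0, 0.8, 0], [0, 0, 0.8, 0], [-0.4, -0.2, 0.8, 0], [-0.5, -0.5, 0.8, 0], [-0.5, -0.6, 0.3, 0], [-0.5, -0.7, 0, 0], [-0.3, -0.7, 0, 0], [0, 0, 0, 0]],
  ],
  fingers=55,
)

```text
clock: 62.53
ee_pos: [0.4892, -0.118, 0.2022]
eef_rot: [0.0, 0.693, 0.721, -0.0]
contact_force: [0.2, 0.2, 0.0]
width: 0.0552
grip_force: 0.0
```

Run:
```python
from h import *
st()
im=capture("top"); cv2.imwrite("pics/t3.png",im)
a=cv2.resize(im[180:262,184:344],None,fx=5,fy=5,interpolation=cv2.INTER_CUBIC); cv2.imwrite("pics/c3.png",a)
for b in blobs(im,(193,190,266,244)): print(b[0].round(1),(ray2w("top",b[0],.030)+[.0003,.002,0]).round(4)[:2],(b[2]*2.6).round(1))
for c in("top","scene"):
  if c=="scene": capture(c)
  for t in("switch_grip","lamp"):
    for d in spotter.landmark_of(c,t)[:1]: print(c,t,np.round(d["position"],4),round(d["confidence"],2))
print("head",ray2w("top",(380,180),.17).round(3),ray2w("top",(368,183),.17).round(3), ray2w("top",(388,190),.17).round(3))
```

```text
t 62.53 tcp [ 0.4892 -0.118   0.2022] yaw 2.23 F [0.2 0.2 0. ] w 0.0552 g 0.0
[228.9 229. ] [0.5115 0.0573] [26.5 26.2]
[254.1 227.3] [ 0.5149 -0.0069] [35.5 36.8]
[227.5 203.9] [0.5761 0.0605] [27.4 25.5]
[203.1 205.4] [0.5734 0.1233] [36.8 36.8]
[252.7 202.2] [ 0.5795 -0.0046] [34.  33.9]
top switch_grip [ 0.5125 -0.3673  0.0867] 0.63
top lamp [ 0.5256 -0.3648  0.0032] 0.61
scene switch_grip [ 0.5064 -0.364   0.0875] 0.64
scene lamp [ 5.280e-01 -3.649e-01 -5.000e-04] 0.95
head [ 0.607 -0.289  0.17 ] [ 0.6   -0.262  0.17 ] [ 0.584 -0.305  0.17 ]
```

View pics/c3.png

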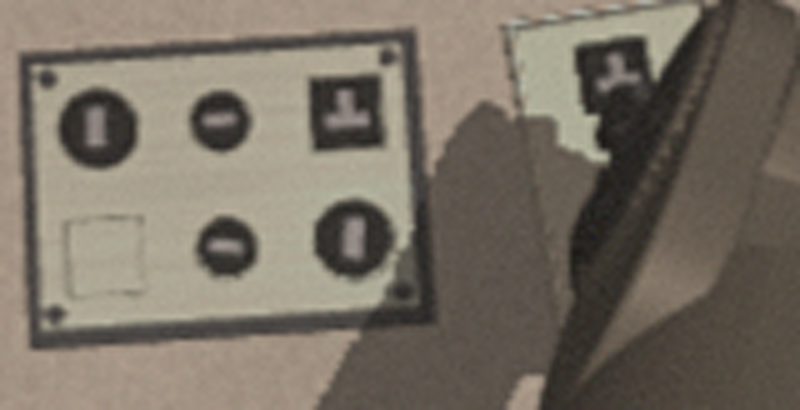

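The crop shows all five fresh mounts seated at (97,128), (220,120), (347,112), (226,245) and (353,238). The square nest at (104,255) stays empty, because there is no second square. Now the switch: I push the near end of the bar towards +y with closed fingers.

>>> servo_tool(
  rows=[
    [[-0.1, -0.3, 0, 0.9], [-0.1, -0.5, 0, 0.9], [-0.1, -0.5, 0, 0.9], [-0.1, -0.5, 0, 0.9], [-0.1, -0.5, 0, 0.9], [-0.1, -0.5, 0, 0.9], [-0.1, -0.5, 0, 0.9], [-0.1, -0.5, 0, 0.9], [0, -0.5, 0, 0.9], [0, -0.5, 0, 0.9], [0, -0.5, 0, 0.9], [0, -0.5, 0, 0.9]],
  ],
  fingers=0,
)

```text
clock: 63.83
ee_pos: [0.4613, -0.3445, 0.201]
eef_rot: [-0.0, 0.192, 0.981, 0.0]
contact_force: [0.2, -0.6, -0.4]
width: 0.0
grip_force: 0.0
```

>>> servo_tool(
  rows=[
    [[0, -0.5, 0, 0.9], [0, -0.5, 0, 0.9], [0, -0.4, 0, 0.9], [0, 0, 0, 0.9], [0, 0, 0, 0.6], [0, 0, 0, 0], [0, 0, 0, 0], [0, 0, 0, 0]],
  ],
)

```text
clock: 64.5
ee_pos: [0.461, -0.3997, 0.2012]
eef_rot: [-0.0, -0.023, 1.0, 0.0]
contact_force: [-0.3, -0.6, 0.1]
width: -0.0002
grip_force: 0.0
```

Run:
```python
from h import *
go(.489,-.400,.091,92)
im=capture("top")
for d in spotter.landmark_of("top","switch_grip")[:1]: print(np.round(d["position"],4),round(d["confidence"],2))
im=capture("scene"); cv2.imwrite("pics/s4.png",cv2.resize(im[90:210,120:270],None,fx=5,fy=5,interpolation=cv2.INTER_CUBIC))
```

```text
t 64.5 tcp [ 0.461  -0.3997  0.2012] yaw 92.66 F [-0.3 -0.6  0.1] w -0.0002 g 0.0
units [ 0.7  -0.01 -2.76 -0.11]
[ 0.5124 -0.3678  0.0878] 0.8
```

View pics/s4.png

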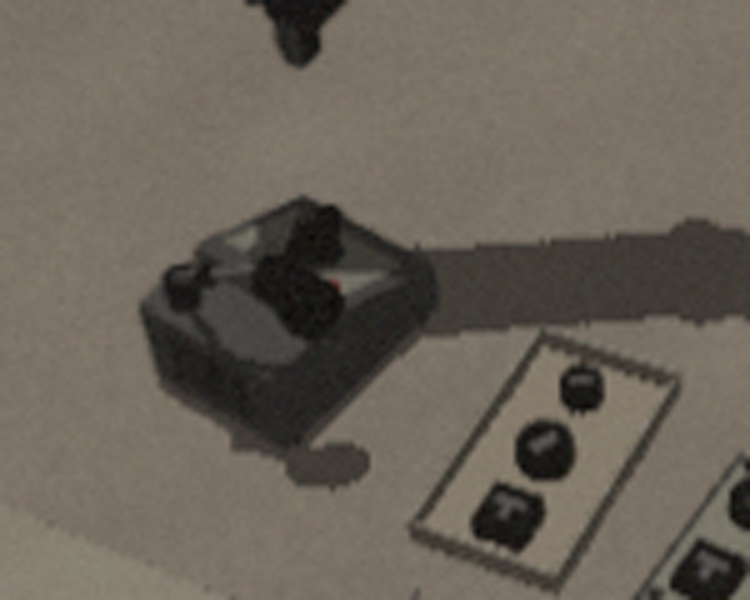

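The three old mounts lie in the tray at (582,388), (546,450) and (508,515). The fingers are clear of the lamp, so I descend beside the bar.

>>> servo_tool(
  rows=[
    [[0.25, 0, -0.4, 0], [0.3, 0, -0.5, 0], [0.2, 0, -0.5, 0], [0, 0, -0.5, 0], [0, 0, -0.4, 0], [0, 0, -0.25, 0], [0, 0, -0.15, 0], [0, 0, 0, 0], [0, 0, 0, 0], [0, 0, 0, 0], [0, 0, 0, 0]],
  ],
)

```text
clock: 65.57
ee_pos: [0.491, -0.4009, 0.0947]
eef_rot: [0.001, -0.023, 1.0, -0.001]
contact_force: [0.7, 1.2, 0.0]
width: 0.0
grip_force: 0.0
```

>>> servo_tool(
  rows=[
    [[0, 0.1, 0, 0], [0, 0.1, 0, 0], [0, 0.1, 0, 0], [0, 0, 0, 0], [0, 0, 0, 0]],
  ],
)

```text
clock: 65.98
ee_pos: [0.4907, -0.3878, 0.0936]
eef_rot: [0.0, -0.024, 1.0, 0.0]
contact_force: [0.8, -0.1, 0.1]
width: 0.0001
grip_force: 0.0
```

>>> servo_tool(
  rows=[
    [[0, 0.1, 0, 0], [0, 0.1, 0, 0], [0, 0, 0, 0], [0, 0, 0, 0]],
  ],
)

```text
clock: 66.32
ee_pos: [0.4901, -0.3833, 0.094]
eef_rot: [0.001, -0.023, 1.0, -0.003]
contact_force: [0.5, -7.7, -3.5]
width: 0.0001
grip_force: 3.7
```

>>> servo_tool(
  rows=[
    [[0, 0.08, 0, 0], [0, 0.08, 0, 0], [0, 0, 0, 0], [0, 0, 0, 0]],
  ],
)

```text
clock: 66.65
ee_pos: [0.4897, -0.3746, 0.0934]
eef_rot: [-0.0, -0.023, 1.0, -0.0]
contact_force: [0.3, 0.4, -0.1]
width: -0.0002
grip_force: 0.0
```

>>> servo_tool(
  rows=[
    [[0, 0.08, 0, 0], [0, 0.08, 0, 0], [0, 0, 0, 0], [0, 0, 0, 0]],
  ],
)

```text
clock: 66.98
ee_pos: [0.4886, -0.3691, 0.0935]
eef_rot: [-0.001, -0.023, 1.0, -0.001]
contact_force: [-4.7, -6.0, -0.7]
width: 0.0001
grip_force: 3.2
```

>>> servo_tool(
  rows=[
    [[-0.1, -0.3, 0, 0], [-0.1, -0.3, 0.1, 0], [0, 0, 0.6, 0], [0, 0, 0.8, 0], [-0.3, 0, 0.8, 0], [-0.6, -0.4, 0.5, 0], [-0.6, -0.5, 0, 0], [0, -0.7, 0, 0], [0, -0.7, 0, 0], [0, 0, 0, 0], [0, 0, 0, 0]],
  ],
)

```text
clock: 67.9
ee_pos: [0.4215, -0.4855, 0.2059]
eef_rot: [0.0, -0.022, 1.0, -0.0]
contact_force: [0.1, 1.0, -0.3]
width: 0.0002
grip_force: 0.0
```

Run:
```python
from h import *
st()
im=capture("top"); cv2.imwrite("pics/t5.png",im)
cv2.imwrite("pics/c5.png",cv2.resize(im[165:260,184:435],None,fx=3.18,fy=3.18,interpolation=cv2.INTER_CUBIC))
```

```text
t 67.9 tcp [ 0.4215 -0.4855  0.2059] yaw 92.54 F [ 0.1  1.  -0.3] w 0.0002 g 0.0
```

View pics/c5.png

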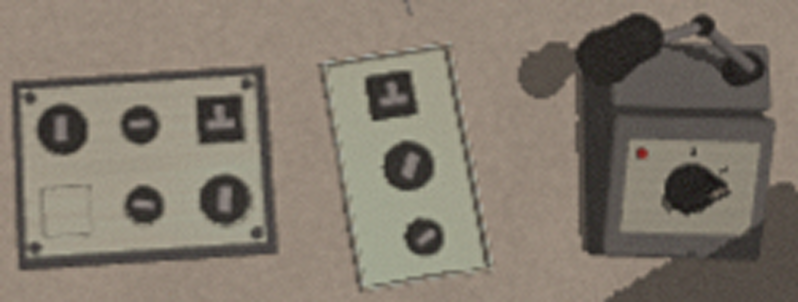

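The knob at (695,187) has its pointer towards "1", so it is on. All mounts are in place and the arm is clear, so I hand in.

```bash
python3 -c "
from workcell import order
print(order.sign_off())"
```

```text
the job is handed in; nothing more can be done
None
```

I handed the job in at about 68 s: the three inspected mounts lie in the tray, all five fresh mounts are seated in matching nests, and the last picture shows the lamp switch at on; sign-off returned no verdict.

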